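Load the coating carrier and hang its witness plate

ROBOT

A 6-joint arm with a two-finger parallel gripper is mounted at the origin on a cart in front of the work surface, level with it; the furniture and walls round the work are solid. World frame = base frame: x ahead of the robot, y to its left, z up, the work surface at z = 0. Lengths are in mm, angles in rad, forces in N, time in s.
With the tool pointing down it reaches from about 225 to 725 mm from the base axis. Payload 3.1 kg.
Tool frame: the origin (TCP) lies at the centre of the arm's flange, where the gripper is bolted on; the fingertips stand 173 mm ahead of it and the grasp point (between the pads) lies 155 mm ahead of it (manip.tcp_to_grasp is the distance from the TCP to the grasp point, in mm); z points along the fingers, y is the line along which they close (so a half turn about z gives the same grasp; the last joint's range is limited). The gripper opens to 85 mm and grips with 20 to 120 N. Pads are 22 mm wide; open, the fingers measure 114 mm over their backs; the gripper's body (76 mm by 85 mm) begins 54 mm behind the grasp point. The pads swing forward as they close: fully open they stand 13 mm farther back than shut.
Start: joints at [-0.128, 0.048, 0.099, 1.622, 0, 1.443], TCP at [524.993, -0.012, 404.712] pointing down, gripper open.
Joint ranges: [-2.91, 2.91], [-0.99, 1.94], [-1.21, 1.42], [-2.12, 2.29], [-1.49, 1.47], [-3.14, 3.14]. Speed limits (rad/s): [2.79, 2.79, 3.14, 3.14, 3.14, 3.14].

INTERFACE

Orientations are given as a unit quaternion [x, y, z, w].
In Python, from workcell import manip gives the robot as it stands. The module is installed in compiled form; this text tells all that it offers.
- The arm moves only by the tool servo_tool, never from a script. Its argument "rows" is a list of rows, each a list of 4 numbers: the shift along the tool's x, y, z in m, then the turn about the tool's z in rad. A call has 1 to 12 rows; each row shifts and turns the commanded pose from where the row before left it, along the tool's axes as they then stand; what a row does not reach is not made up. A row lasts 1/12 s, in which the tool goes at most 41.7 mm and 7.16 degrees, less where a joint would pass 70% of its speed; a pose out of reach is approached as far as the arm can. A call with a gripper value outside its range is refused whole. "grip" is the opening in per cent of the stroke, from 0 (shut) to 100 (fully open), set as the call begins (left out, the last holds). The fingers move at their own pace and stop on an object; "squeeze" is the grip in N (left out, the last holds). Time passes only in rows, so rows that do not move let the fingers close. It gives the time, the measured TCP pose, the force, the opening and the grip force at its end, in the units of the state.
- manip.observe(): the state, without advancing time (a new reading comes with each control period).
- manip.read_camera(name): name is "scene" or "side" or "wrist"; returns the picture (480x640x3 uint8, red, green, blue); there is no depth.
- manip.camera_params(name): a dict with "fx", "fy", "cx", "cy" (pixels), "R" (3x3) and "t" (3): a world point X has camera coordinates R X + t. Camera axes: x right, y down, z forward; pixel columns grow to the right and rows downward; lengths in mm; the calibration is good to about 2 mm. A picture is of the moment at which its call begins: read the wrist's pose just before it. camera_params takes no time and is no camera call; for the wrist camera it gives the pose at the moment of the call.
- manip.finish_job(): hands the job in; it is judged then, once.
The state is a dict: "clock": time; "q": joint angles; "qd": joint speeds; "joint_efforts": joint torques, N m; "tool_pos": TCP position; "tool_rot": TCP orientation; "force": force on the tool from outside, world axes, zero at the start; "moment": the same for the moment, N m; "gripper_width": finger opening in mm; "finger_force": force on a finger pad.
Only numpy, scipy, OpenCV 4.12 (cv2) and the standard library are available. Lean on these libraries where they do the work, as an engineer would, in place of code of your own. Each camera call takes 0.05 s, during which the arm holds its last target. There are 200 camera calls.

TASK

Get the coating carrier ready: lower every bare aluminium spacer plate lying on the bench over the four standoff posts of the carrier base so that they lie flat in one stack, and then put the green cover plate with the orange grip on top of them. After that hang the steel S-hook from the rail of the stand by its upper curl, and last hang the blue witness plate by its window from the hook's lower curl so that it hangs free and has all but stopped swinging. Leave the tape roll, the round cap, the swab box and the ring clamp where they are.

Things in the scene. Friction and masses are not known exactly. Their poses are not given: they have to be found in the camera images.
- carrier_base: grey base plate fixed to the bench, 120 (x) x 80 (y) x 10 mm thick, with four upright brass standoff posts at x = +-31, y = +-18 mm; posts 8 mm in diameter, their conical tips 52 mm above the bench. Origin: centre of the underside on the bench, z up. The posts end well above a full stack
- spacer_1: bare aluminium spacer plate, 90 (x) x 56 (y) x 6 mm, with four 12 mm holes at x = +-31, y = +-18 mm and a 22 mm aperture in the middle; lies flat on the bench. Origin: centre of the underside, z up. Two or three of the three spacer plates are present; an absent one reads None. 90 g
- spacer_2: bare aluminium spacer plate, 90 (x) x 56 (y) x 6 mm, with four 12 mm holes at x = +-31, y = +-18 mm and a 22 mm aperture in the middle; lies flat on the bench. Origin: centre of the underside, z up. Two or three of the three spacer plates are present; an absent one reads None. 90 g
- spacer_3: bare aluminium spacer plate, 90 (x) x 56 (y) x 6 mm, with four 12 mm holes at x = +-31, y = +-18 mm and a 22 mm aperture in the middle; lies flat on the bench. Origin: centre of the underside, z up. Two or three of the three spacer plates are present; an absent one reads None. 90 g
- cover_plate: green plate, 90 (x) x 56 (y) x 6 mm, same four 12 mm holes at x = +-31, y = +-18 mm, no aperture, with an orange bar grip in the middle on top: 36 (x) x 18 (y) mm, from 6 to 36 mm above the underside. Origin: centre of the underside, z up. 120 g
- rail_stand: stand fixed to the bench: grey foot 44 (x) x 220 (y) x 10 mm, two 14 mm uprights at y = +-95 mm with dark clamps 22 (x) x 18 (y) mm up to 262 mm, and a horizontal steel rail 10 mm in diameter along y between them. Origin: centre of the foot's underside, z up; its -x side faces the robot
- rail_mid (a point): middle of the rail's axis, 250 mm above the bench; the rail runs along the stand's y
- s_hook: S-hook of steel strip 16 mm wide (y), 4 mm thick; starts upright (z up) in the hook stand; 100 g. Origin: middle of the S. Strip centreline in x, z (mm): upper tip (17, 30) - (17, 38) - arc round (0, 38) over the crown (0, 54) - (-17, 38) - straight to (17, -38) - arc round (0, -38) under (0, -54) - (-17, -38) - lower tip (-17, -30). Red grip on the crown: 12 (x) x 20 (y), z 55 to 89
- hook_grip (a point): centre of the hook's red grip, at (0, 0, 72) mm in the hook's frame
- hook_upper (a point): centre of the hook's upper curl, at (0, 0, 38) mm in the hook's frame; 10 mm below the rail's axis when the hook hangs on the rail. This curl's mouth opens toward the hook's +x, below the upper tip
- hook_lower (a point): centre of the hook's lower curl, at (0, 0, -38) mm in the hook's frame. This curl's mouth opens toward the hook's -x, above the lower tip
- hook_stand: grey open-topped pocket fixed to the bench, in which the hook's lower curl stands: outside 52 (x) x 30 (y) x 36 mm high, inside 42 x 20 mm, floor 5 mm thick. Origin: centre of the underside
- witness_plate: blue flat plate 120 (x) x 50 (y) x 6 mm with three small glass coupons on top and, near its +x end, a window 24 (x) x 28 (y) mm centred at x = 40 mm; beyond the window an end bar 8 mm wide, x = 52 to 60 mm. Lies flat on the bench, coupons up. Origin: centre of the underside, z up. 70 g
- witness_bar (a point): middle of the witness plate's end bar (x = 56 mm, 3 mm above its underside), which comes to rest in the hook's lower curl; plate and hook swing for some 10 s after it is let go
- tape_roll: roll of masking tape, 59 mm across, 18 mm high, bystander
- window_cap: round black cap with white insert, 61 mm across, 13 mm high, bystander
- swab_box: white and blue box of swabs, 90 x 45 x 22 mm, bystander
- kf_clamp: metal ring clamp lying flat, 51 x 73 x 13 mm, bystander
Things that resemble listed ones, but are neither listed nor needed, are in the scene too. Of the things like the s_hook, leave any that is turquoise; of the rest the larger one is meant.

How it is judged:
By the outcome, as a careful person would: the job done as asked, in the order asked, and still so for the second after the job is handed in, with the robot touching nothing.
Of spacer_1, spacer_2, spacer_3 only 2 to 3 are there at a start; the rules pass over those that are not, and their reading is None.
At some moment in a run one of spacer_1, spacer_2, spacer_3, cover_plate may be knocked a few centimetres aside while the robot is not near it.
It also fails if it takes over 210 s, if anything falls off the work surface, if the arm or the gripper's body presses on something with over 40 N, if the wrist force passes 120 N, or if a joint passes its speed limit or range.

## Working session

There is one attempt and no reset: what is moved stays moved. The work goes in short steps, Python scripts to look and compute and a tool call to move; the robot and the scene stay as the last step left them, time stands still between calls to the robot, and variables do not carry over. Pictures are saved under pics/ and viewed, at most 14 in all, crops included, and the job is handed in when it is done.

Besides the shell and the picture viewer there is one more tool, called after ">>>" by a JSON object that holds its "api" and its "payload", one argument or row to a line. servo_tool: Moves the arm, as the interface text tells. Its arguments: {"type":"object","properties":{"rows":{"type":"array"},"grip":{"type":"number"},"squeeze":{"type":"number"}},"required":["rows"]}

```bash
mkdir -p pics; cat > h.py <<'E'
from workcell import manip
import numpy as np, cv2
def snap(n,f):
    p=manip.camera_params(n); im=manip.read_camera(n); cv2.imwrite('pics/'+f,im[:,:,::-1]); np.savez('pics/'+f[:-4]+'.npz',im=im,**{k:np.array(v) for k,v in p.items()}); return im,p
def load(f):
    d=np.load('pics/'+f+'.npz'); return d['im'],{k:d[k] for k in d.files if k!='im'}
def ray(p,u,v,z):
    R=np.array(p['R']);t=np.array(p['t']); c=-R.T@t
    d=R.T@np.array([(u-p['cx'])/p['fx'],(v-p['cy'])/p['fy'],1]); return c+d*(z-c[2])/d[2]
def proj(p,X):
    c=np.array(p['R'])@np.array(X)+np.array(p['t']); return np.array([p['fx']*c[0]/c[2]+p['cx'],p['fy']*c[1]/c[2]+p['cy']])
E
python3 - <<'E'
from h import *
for n in ('scene','side','wrist'):
    im,p=snap(n,n+'0.png'); print(n,-np.array(p['R']).T@np.array(p['t']),p['fx'],np.round(p['R'],2).tolist())
o=manip.observe(); print(o['clock'],o['tool_pos'],o['tool_rot'],manip.tcp_to_grasp)
E
```

```text
scene [-379.30475386 -895.65792828  739.60024003] 504.90404109761164 [[0.69, -0.72, -0.01], [-0.31, -0.28, -0.91], [0.66, 0.63, -0.42]]
side [ 10.99550826 921.74765517 606.42341065] 460.51581029890133 [[-0.87, -0.48, -0.02], [-0.17, 0.34, -0.92], [0.46, -0.8, -0.38]]
wrist [523.21579435  83.29121501 371.76087001] 365.51770287240214 [[1.0, 0.0, -0.0], [0.0, -0.94, 0.33], [-0.0, -0.33, -0.94]]
0.15 [ 5.24831268e+02 -8.71902625e-03  4.03766071e+02] [ 7.07109881e-01  7.07103062e-01 -5.74881823e-04 -7.38548858e-04] 154.70000000000002
```

View pics/scene0.png

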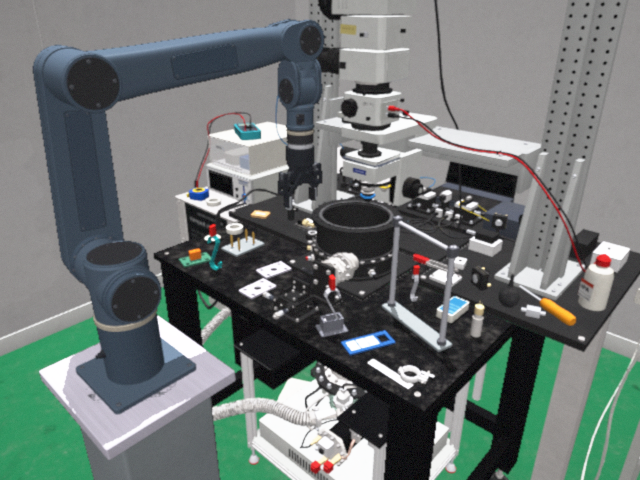

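View pics/side0.png

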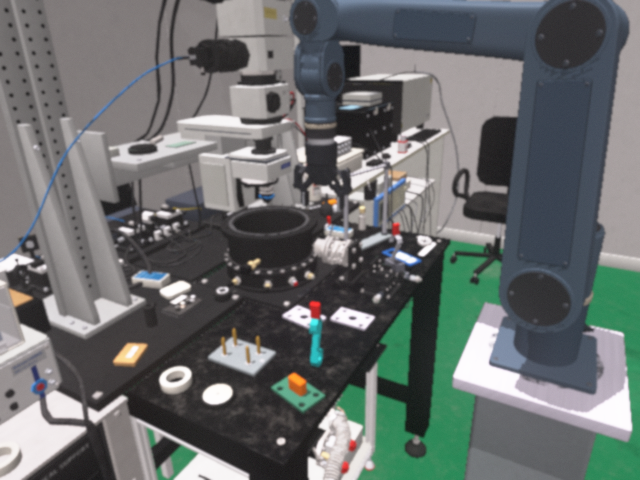

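View pics/wrist0.png

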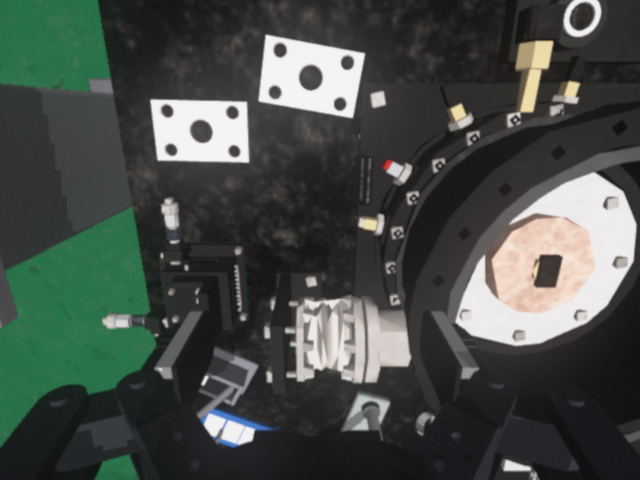

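The scene shows two spacers (273,268 and 257,288), the carrier base (238,243), the cover (195,256), a turquoise hook (213,250), a hook in a stand (332,315), another red-topped thing (416,275), the stand (420,290), the witness plate (368,343) and the ring clamp (413,374). I'll enlarge both views for the lookalikes.

```bash
python3 - <<'E'
from h import *
im,p=load('scene0'); im2,p2=load('side0')
a=cv2.resize(im[205:400,150:480],(800,473),interpolation=cv2.INTER_CUBIC)
cv2.imwrite('pics/c1.png',a[:,:,::-1])
b=cv2.resize(im2[190:420,150:450],(782,600),interpolation=cv2.INTER_CUBIC)
cv2.imwrite('pics/c2.png',b[:,:,::-1])
for n,u,v,z in [('base',238,243,10),('cover',195,256,6),('sp',273,268,6),('sp',257,288,6),('wit',368,343,6),('hstand',332,324,36),('foot',416,325,10),('clamp',413,374,10),('red2base',416,297,0),('white',385,374,5)]:
    print(n,ray(p,u,v,z).round())
for n,u,v,z in [('base',242,355,10),('cover',298,392,6),('sp',302,317,6),('sp',352,318,6),('wit',402,256,6),('turq',317,362,5)]:
    print(n,ray(p2,u,v,z).round())
im3,p3=load('wrist0')
for u,v in [(201,131),(311,77)]: print(ray(p3,u,v,6).round(1))
E
```

```text
base [549. 323.  10.]
cover [401. 355.   6.]
sp [516. 115.   6.]
sp [406.  62.   6.]
wit [ 419. -321.    6.]
hstand [ 386. -236.   36.]
foot [ 553. -366.   10.]
clamp [ 394. -461.   10.]
red2base [ 678. -286.    0.]
white [ 358. -414.    5.]
base [554. 308.  10.]
cover [393. 346.   6.]
sp [521. 120.   6.]
sp [412.  69.   6.]
wit [ 424. -315.    6.]
turq [406. 251.   5.]
[411.8  65.2   6. ]
[517.8 112.9   6. ]
```

View pics/c1.png

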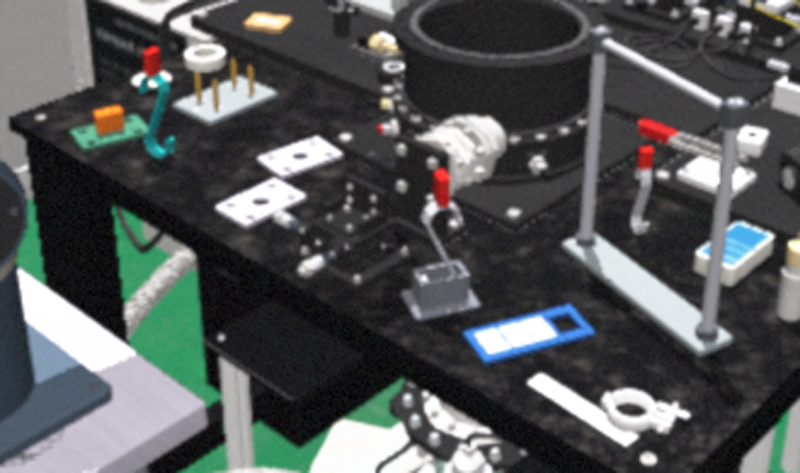

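View pics/c2.png

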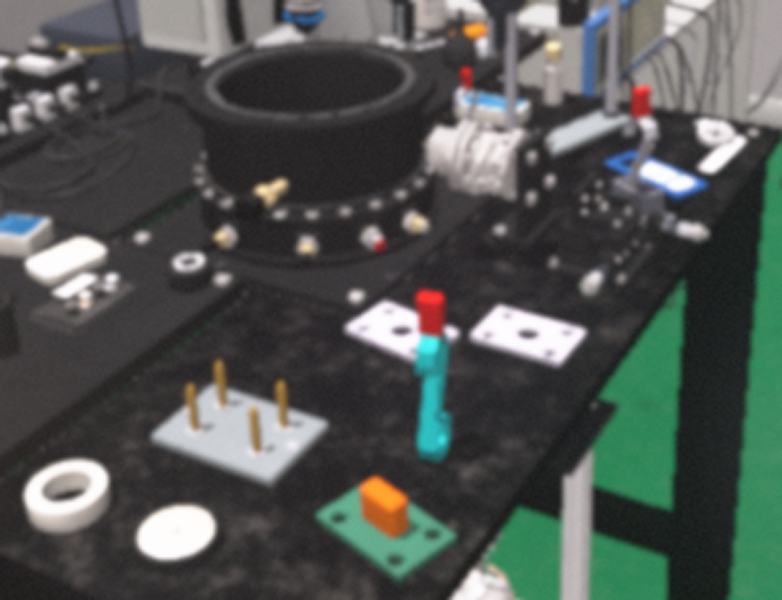

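Hook candidates: turquoise (scene 213,250) is excluded; a steel one in the grey pocket (332,310); a small steel one behind the rail (416,285). The crop shows the pocket hook is clearly larger, so that is the s_hook. Two spacers are present, and the white bar by the clamp is not one. Moving to look at the base and cover from above.

>>> {"api": "servo_tool", "payload": {
  "rows": [
    [0.034,0.002,0,0],
    [0.034,0.002,0,0],
    [0.034,0.002,0,0],
    [0.034,0.002,0,0],
    [0.034,0.002,0,0],
    [0.034,0.002,0,0],
    [0.034,0.002,0,0],
    [0.034,0.002,0,0],
    [0.034,0.002,0,0],
    [0.034,0.002,0,0],
    [0,0,0,0],
    [0,0,0,0]
  ]
}}

```text
clock: 1.15
tool_pos: [544.6, 341.8, 403.0]
tool_rot: [0.706, 0.708, -0.001, -0.0]
force: [-0.8, -0.7, -0.1]
gripper_width: 85.4
finger_force: 0.0
```

```bash
python3 - <<'E'
from h import *
im,p=snap('wrist','w1.png'); print(manip.observe()['tool_pos'],manip.observe()['q'])
im0,p0=load('wrist0')
def rects(im,p,lo,hi,z,n,amin=800,reg=None):
    h=cv2.cvtColor(im,cv2.COLOR_RGB2HSV); m=cv2.inRange(h,lo,hi)
    if reg is not None: k=np.zeros_like(m); k[reg]=255; m&=k
    m=cv2.morphologyEx(m,cv2.MORPH_OPEN,np.ones((3,3)))
    for c in cv2.findContours(m,cv2.RETR_EXTERNAL,cv2.CHAIN_APPROX_NONE)[0]:
        if cv2.contourArea(c)<amin: continue
        w=np.array([ray(p,*q,z)[:2] for q in c[:,0].astype(float)],np.float32)
        r=cv2.minAreaRect(w); print(n,c[:,0].mean(0).round(),np.round(r[0],1),np.round(r[1],1),round(r[2],1))
rects(im0,p0,(0,0,170),(180,60,255),6,'sp',3000,np.s_[0:200,120:375])
rects(im,p,(60,60,40),(90,255,255),6,'green')
rects(im,p,(0,0,120),(180,60,255),10,'grey',2000)
E
```

```text
[544.79945974 340.52633449 403.6228438 ] [ 4.54450960e-01  3.70034131e-01  4.70657674e-01  1.67346702e+00
 -6.09287763e-04  2.02384067e+00]
sp [201. 130.] [411.3  64.8] [56.3 90.2] 88.7
sp [310.  76.] [517.1 112.6] [56.3 90.1] 80.5
green [117. 470.] [269.6 -31.3] [62.8 45.8] 0.3
green [171. 301.] [379.  220.7] [108.5  42.9] 46.8
green [171. 194.] [395. 343.] [58.9 92.1] 73.4
green [339.  19.] [558.4 500.9] [109.7  28.4] 0.2
green [96. 87.] [308.5 430. ] [396.5 173.3] 46.5
grey [295. 379.] [517.8 118.2] [61.4 90.9] 80.6
grey [609. 342.] [882.5 171.5] [78.7 59.1] 77.6
grey [329. 234.] [555.7 305.5] [118.8  78.8] 0.2
grey [293. 112.] [520.3 422.5] [54.4 54. ] 0.2
grey [402. 105.] [621.6 428.8] [61.3 60.3] 0.2
```

View pics/w1.png

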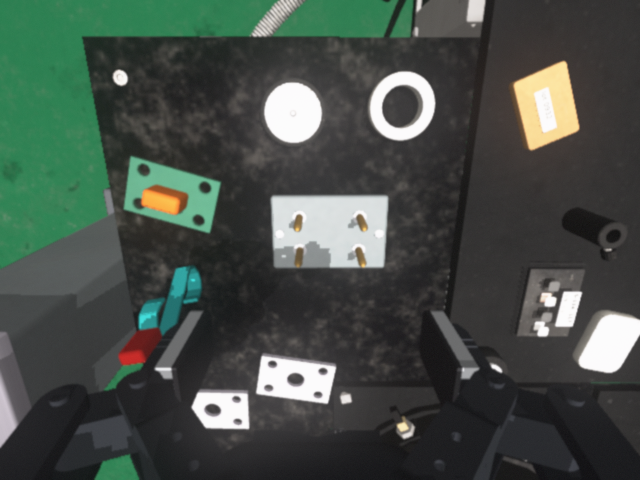

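Base at (555.7, 305.5), yaw ≈0, measuring 119x79 as it should. Spacers at (411.3, 64.8) yaw −1.3° and (517.1, 112.6) yaw −9.5°; cover at (395, 343) yaw −16.6°. Going over the second spacer.

>>> {"api": "servo_tool", "payload": {
  "rows": [
    [-0.0325,-0.004,0,0],
    [-0.0325,-0.004,0,0],
    [-0.0325,-0.004,0,0],
    [-0.0325,-0.004,0,0],
    [-0.0325,-0.004,0,0],
    [-0.0325,-0.004,0,0],
    [-0.0325,-0.004,0,0]
  ]
}}

```text
clock: 1.78
tool_pos: [515.9, 109.5, 405.1]
tool_rot: [0.708, 0.706, 0.0, 0.0]
force: [0.4, -0.1, -0.9]
gripper_width: 85.3
finger_force: 0.0
```

>>> {"api": "servo_tool", "payload": {
  "rows": [
    [0,0,0.012,-0.117],
    [0,0,0.012,-0.117],
    [0,0,0.012,-0.117],
    [0,0,0.012,-0.117],
    [0,0,0.012,-0.117],
    [0,0,0.012,-0.117],
    [0,0,0.012,-0.117],
    [0,0,0.012,-0.117],
    [0,0,0.012,-0.117],
    [0,0,0.012,-0.117],
    [0,0,0.012,-0.117],
    [0,0,0.012,-0.117]
  ],
  "grip": 85
}}

```text
clock: 2.78
tool_pos: [516.5, 110.9, 260.5]
tool_rot: [0.082, 0.997, -0.0, 0.0]
force: [-0.4, 0.3, 0.6]
gripper_width: 72.6
finger_force: 0.0
```

>>> {"api": "servo_tool", "payload": {
  "rows": [
    [0,0,0,0],
    [0,0,0,0]
  ]
}}

```text
clock: 2.95
tool_pos: [516.2, 111.3, 260.3]
tool_rot: [0.086, 0.996, -0.0, -0.001]
force: [0.4, 0.5, -0.5]
gripper_width: 72.8
finger_force: 0.0
```

```bash
cat >> h.py <<'E'
from scipy.spatial.transform import Rotation as Ro
def tool():
    o=manip.observe(); R=Ro.from_quat(o['tool_rot']).as_matrix(); return np.array(o['tool_pos']),R,o
def need(x,y,yaw=None,z=None):
    "tool-axis shift to bring TCP over x,y; yaw = desired world yaw (deg) of tool -x axis"
    P,R,o=tool(); d=R.T@np.array([x-P[0],y-P[1],0 if z is None else z-P[2]])
    cur=np.degrees(np.arctan2(-R[1,0],-R[0,0])); print('pos',P.round(1),'yaw',round(cur,2),'shift mm',d.round(1),'turn rad',None if yaw is None else round(-np.radians((yaw-cur+180)%360-180),3),'q6',round(o['q'][5],2),'w',round(o['gripper_width'],1),'t',round(o['clock'],1))
def rects(im,p,lo,hi,z,n,amin=800,reg=None):
    h=cv2.cvtColor(im,cv2.COLOR_RGB2HSV); m=cv2.inRange(h,lo,hi)
    if reg is not None: k=np.zeros_like(m); k[reg]=255; m&=k
    m=cv2.morphologyEx(m,cv2.MORPH_OPEN,np.ones((3,3)))
    for c in cv2.findContours(m,cv2.RETR_EXTERNAL,cv2.CHAIN_APPROX_NONE)[0]:
        if cv2.contourArea(c)<amin: continue
        w=np.array([ray(p,*q,z)[:2] for q in c[:,0].astype(float)],np.float32)
        r=cv2.minAreaRect(w); print(n,c[:,0].mean(0).round(),np.round(r[0],1),np.round(r[1],1),round(r[2],1))
E
python3 - <<'E'
from h import *
need(517.1,112.6,-9.5)
im,p=snap('wrist','w2.png')
rects(im,p,(0,0,170),(180,60,255),6,'sp',3000)
E
```

```text
pos [516.2 111.3 260.3] yaw -9.83 shift mm [-0.7  1.4 -0. ] turn rad -0.006 q6 0.26 w 72.8 t 3.0
sp [321. 246.] [516.6 112.8] [56.1 89.1] 80.2
sp [600. 260.] [556.7 293.8] [119.4  55.2] 2.4
sp [206.  85.] [410.7  65.3] [55.9 89.3] 88.8
```

View pics/w2.png

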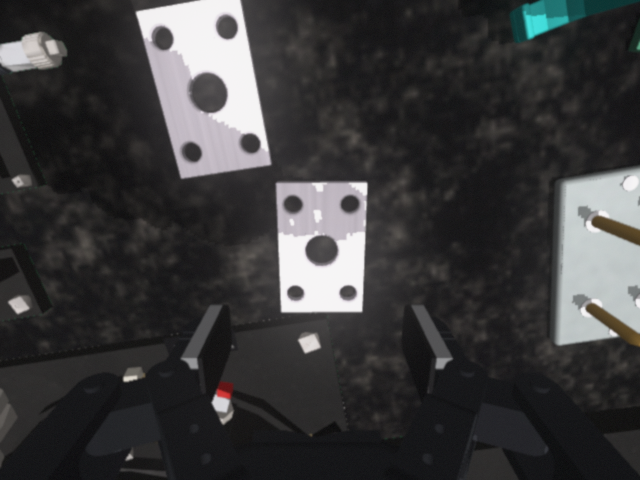

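Spacer centred at (516.7, 112.7) in the close view (pixel 321,248), which agrees. Descending and gripping.

>>> {"api": "servo_tool", "payload": {
  "rows": [
    [0,0.0014,0.015,-0.005],
    [0,0,0.02,0],
    [0,0,0.02,0],
    [0,0,0.015,0],
    [0,0,0.01,0],
    [0,0,0.006,0],
    [0,0,0.004,0],
    [0,0,0,0],
    [0,0,0,0]
  ]
}}

```text
clock: 3.75
tool_pos: [517.7, 113.9, 171.7]
tool_rot: [0.081, 0.997, 0.0, 0.001]
force: [0.2, -0.6, -0.2]
gripper_width: 72.7
finger_force: 0.0
```

>>> {"api": "servo_tool", "payload": {
  "rows": [
    [0,0,0,0],
    [0,0,0,0],
    [0,0,0,0],
    [0,0,0,0],
    [0,0,0,0],
    [0,0,0,0]
  ],
  "grip": 55,
  "squeeze": 40
}}

```text
clock: 4.25
tool_pos: [518.1, 114.0, 172.4]
tool_rot: [0.081, 0.997, 0.0, 0.002]
force: [-0.2, -0.9, 5.7]
gripper_width: 54.1
finger_force: 42.7
```

>>> {"api": "servo_tool", "payload": {
  "rows": [
    [0,0,-0.01,0],
    [0,0,-0.03,0],
    [0,0,-0.03,0],
    [0,0,-0.03,0],
    [0,0,0,0],
    [0,0,0,0]
  ]
}}

```text
clock: 4.75
tool_pos: [518.2, 114.0, 273.5]
tool_rot: [0.081, 0.997, 0.0, 0.003]
force: [-0.2, -0.2, -2.2]
gripper_width: 54.1
finger_force: 42.6
```

```bash
python3 - <<'E'
from h import *
need(555.7,305.5,0)
im,p=snap('wrist','w3.png')
E
```

```text
pos [518.2 114.  273.5] yaw -9.27 shift mm [ -6.2 195.1   0.3] turn rad -0.162 q6 0.25 w 54.1 t 4.8
```

View pics/w3.png

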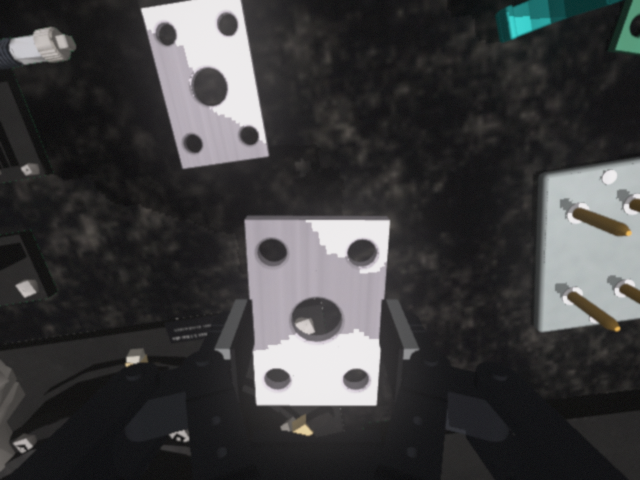

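Plate held flat and centred between the fingers (plate centre 317,318). Pausing beside the base to measure the posts and the held plate together.

>>> {"api": "servo_tool", "payload": {
  "rows": [
    [-0.004,0.016,-0.006,-0.027],
    [-0.004,0.016,-0.006,-0.027],
    [-0.004,0.016,-0.006,-0.027],
    [-0.004,0.016,-0.006,-0.027],
    [-0.004,0.016,-0.006,-0.027],
    [-0.004,0.016,-0.006,-0.027],
    [0,0,0,0],
    [0,0,0,0],
    [0,0,0,0]
  ]
}}

```text
clock: 5.55
tool_pos: [549.4, 206.6, 304.7]
tool_rot: [0.0, 1.0, -0.001, -0.002]
force: [0.5, 0.2, -1.3]
gripper_width: 54.0
finger_force: 42.6
```

```bash
python3 - <<'E'
from h import *
need(555.7,305.5,0)
im,p=snap('wrist','w4.png')
E
```

```text
pos [549.4 206.6 304.7] yaw -0.01 shift mm [-6.3 98.9 -0.2] turn rad -0.0 q6 0.25 w 54.0 t 5.5
```

View pics/w4.png

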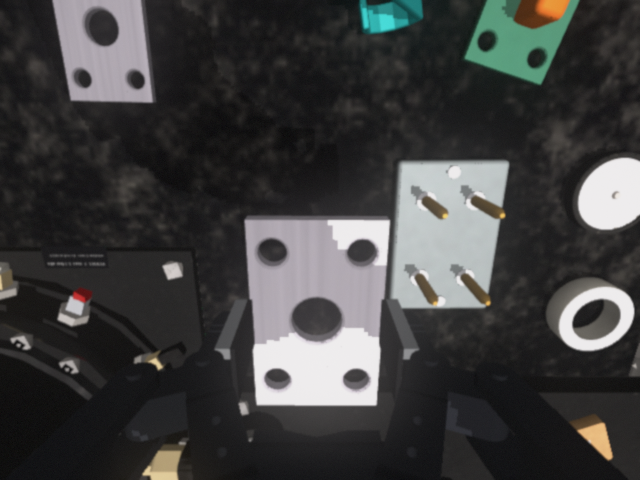

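```bash
cat >> h.py <<'E'
def tips(im,p,z=50):
    h=cv2.cvtColor(im,cv2.COLOR_RGB2HSV); m=cv2.inRange(h,(10,110,50),(28,255,255))
    out=[]
    for c in cv2.findContours(m,cv2.RETR_EXTERNAL,cv2.CHAIN_APPROX_NONE)[0]:
        if not 60<cv2.contourArea(c)<3000: continue
        q=c[:,0].astype(float); a,b=cv2.fitLine(c,cv2.DIST_L2,0,.01,.01).ravel()[:2],None
        # tip: farthest along the direction of image of +z
        g=ray(p,*q.mean(0),25); s=proj(p,g+[0,0,10])-proj(p,g); s/=np.linalg.norm(s); k=(q@s)
        e=q[k>k.max()-2.5].mean(0); w=ray(p,*e,z)[:2]; out.append(w); print('tip',e.round(1),w.round(1),'A',cv2.contourArea(c))
    return np.array(out)
def holes(im,p,z,reg,thr=110):
    g=cv2.cvtColor(im,cv2.COLOR_RGB2GRAY)[reg]; m=(g<thr).astype(np.uint8); r0,c0=reg[0].start,reg[1].start
    n,_,st,ce=cv2.connectedComponentsWithStats(m)
    for i in range(1,n):
        if 250<st[i,4]<3000 and st[i,0]>0 and st[i,1]>0 and st[i,0]+st[i,2]<g.shape[1] and st[i,1]+st[i,3]<g.shape[0]:
            u=ce[i]+[c0,r0]; print('hole',u.round(1),st[i,4],ray(p,*u,z)[:2].round(1))
E
python3 - <<'E'
from h import *
im,p=load('w4')
t=tips(im,p); print('mean',t.mean(0))
rects(im,p,(0,0,90),(180,60,255),10,'base',2000,np.s_[150:320,392:520])
holes(im,p,304.7-166,np.s_[225:400,258:380],90)
P=np.array([549.4,206.6])
E
```

```text
tip [610.3 457.6] [728.2 443.7] A 866.5
tip [489.1 303.6] [587.5 323.7] A 113.0
tip [504.  215.9] [525.1 323.5] A 81.0
tip [568.    0.6] [407.5 337.6] A 1089.0
mean [562.07930908 357.14949281]
base [449. 236.] [559.  302.9] [127.9  79.3] 0.5
hole [361.2 250.8] 480 [514.7 222.8]
hole [316.2 316.2] 1416 [544.1 205.1]
```

```bash
python3 - <<'E'
from h import *
im,p=load('w4')
print('cam',(-p['R'].T@p['t']).round(1))
h=cv2.cvtColor(im,cv2.COLOR_RGB2HSV)
m=cv2.inRange(h,(0,0,125),(180,60,255)); k=np.zeros_like(m); k[205:415,243:393]=255; m&=k
c=max(cv2.findContours(m,cv2.RETR_EXTERNAL,cv2.CHAIN_APPROX_NONE)[0],key=cv2.contourArea)
print(c[:,0].min(0),c[:,0].max(0))
for z in (135,139,142):
    for uv in [(246,221),(389,221),(257,405),(377,405),(317,220),(317,405)]: print(z,uv,ray(p,*uv,z)[:2].round(1))
for (u0,v0) in [(272,251),(361,250),(277,378),(356,378),(317,318)]: print(ray(p,u0,v0,139)[:2].round(1),end=' ')
E
```

```text
cam [463.2 205.3 273.1]
[245 219] [389 405]
135 (246, 221) [503.7 177.4]
135 (389, 221) [503.6 233.7]
135 (257, 405) [594.4 177. ]
135 (377, 405) [594.3 233.9]
135 (317, 220) [503.2 205.4]
135 (317, 405) [594.4 205.4]
139 (246, 221) [502.5 178.2]
139 (389, 221) [502.5 232.8]
139 (257, 405) [590.6 177.8]
139 (377, 405) [590.5 233. ]
139 (317, 220) [502.1 205.4]
139 (317, 405) [590.6 205.4]
142 (246, 221) [501.6 178.8]
142 (389, 221) [501.6 232.2]
142 (257, 405) [587.8 178.4]
142 (377, 405) [587.7 232.4]
142 (317, 220) [501.2 205.4]
142 (317, 405) [587.7 205.4]
[514.7 187.7] [514.3 222.6] [575.5 187.6] [575.4 222.8] [544.8 205.4]
```

>>> {"api": "servo_tool", "payload": {
  "rows": [
    [-0.001,0.0125,0,0],
    [-0.001,0.0125,0,0],
    [-0.001,0.0125,0,0],
    [-0.001,0.0125,0,0],
    [-0.001,0.0125,0,0],
    [-0.001,0.0125,0,0],
    [-0.001,0.0125,0,0],
    [-0.001,0.012,0,0],
    [0,0,0.03,0],
    [0,0,0.03,0],
    [0,0,0.012,0],
    [0,0,0,0]
  ]
}}

```text
clock: 6.6
tool_pos: [556.1, 306.4, 229.5]
tool_rot: [-0.0, 1.0, -0.002, -0.004]
force: [-0.7, -1.0, -1.1]
gripper_width: 53.9
finger_force: 42.6
```

>>> {"api": "servo_tool", "payload": {
  "rows": [
    [0,0,0,0],
    [0,0,0,0]
  ]
}}

```text
clock: 6.77
tool_pos: [558.8, 306.9, 236.5]
tool_rot: [-0.0, 1.0, 0.0, 0.001]
force: [0.4, -0.1, -0.1]
gripper_width: 54.1
finger_force: 42.6
```

```bash
python3 - <<'E'
from h import *
need(558.1,306.1,0)
im,p=snap('wrist','w5.png'); im2,p2=snap('side','s5.png'); im3,p3=snap('scene','sc5.png')
a=cv2.resize(im[200:420,230:410],(490,600),interpolation=cv2.INTER_CUBIC)
b=cv2.resize(im2[300:410,180:310],(310,262),interpolation=cv2.INTER_CUBIC); c=cv2.resize(im3[190:270,190:290],(310,248),interpolation=cv2.INTER_CUBIC)
A=np.zeros((600,800,3),np.uint8); A[:,:490]=a; A[:262,490:]=b; A[300:548,490:]=c; cv2.imwrite('pics/c5.png',A[:,:,::-1])
E
```

```text
pos [558.8 306.9 236.5] yaw 0.0 shift mm [ 0.7 -0.8 -0. ] turn rad 0.0 q6 0.4 w 54.1 t 6.8
```

View pics/c5.png

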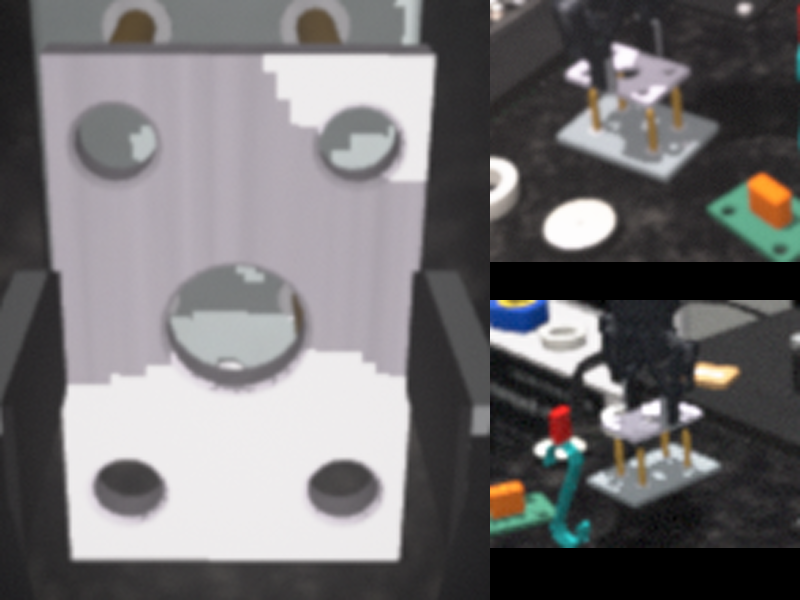

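```bash
python3 - <<'E'
from h import *
im,p=load('w5')
for u in ((137,25),(318,25)): print('washer',ray(p,u[0]/2.722+230,u[1]/2.727+200,10.5)[:2].round(1))
for z in (66,64,68):print(z,[ray(p,u/2.722+230,v/2.727+200,z)[:2].round(1).tolist() for u,v in ((41,53),(435,53),(71,559),(400,559),(237,53),(236,559))])
E
```

```text
washer [524.1 286.2]
washer [524.1 322.5]
66 [[513.6, 277.7], [513.6, 334.8], [605.9, 277.0], [605.9, 334.8], [513.6, 306.1], [605.9, 306.0]]
64 [[514.2, 277.3], [514.2, 335.2], [607.8, 276.6], [607.8, 335.2], [514.2, 306.1], [607.8, 306.0]]
68 [[513.0, 278.1], [513.0, 334.4], [604.0, 277.5], [604.0, 334.4], [513.0, 306.1], [604.0, 306.0]]
```

Posts centre near (555.8, 305), held plate near (558, 306). Correcting by −2, −1 mm and lowering in steps.

>>> {"api": "servo_tool", "payload": {
  "rows": [
    [0.002,-0.001,0,0],
    [0,0,0.006,0],
    [0,0,0.006,0],
    [0,0,0.006,0],
    [0,0,0.006,0],
    [0,0,0,0],
    [0,0,0,0]
  ]
}}

```text
clock: 7.5
tool_pos: [555.7, 305.4, 209.5]
tool_rot: [-0.0, 1.0, -0.0, -0.001]
force: [-0.1, -0.2, -0.6]
gripper_width: 54.2
finger_force: 42.6
```

```bash
python3 - <<'E'
from h import *
need(556,305.5,0,184)
print(np.round(manip.observe()['force'],1),np.round(manip.observe()['moment'],2))
im,p=snap('wrist','w6.png')
a=cv2.resize(im[190:420,230:410],(470,600),interpolation=cv2.INTER_CUBIC); cv2.imwrite('pics/c6.png',a[:,:,::-1])
E
```

```text
pos [555.7 305.4 209.5] yaw 0.01 shift mm [-0.4  0.1 25.5] turn rad 0.0 q6 0.4 w 54.2 t 7.5
[-0.1 -0.2 -0.6] [-0.05 -0.03 -0.01]
```

View pics/c6.png

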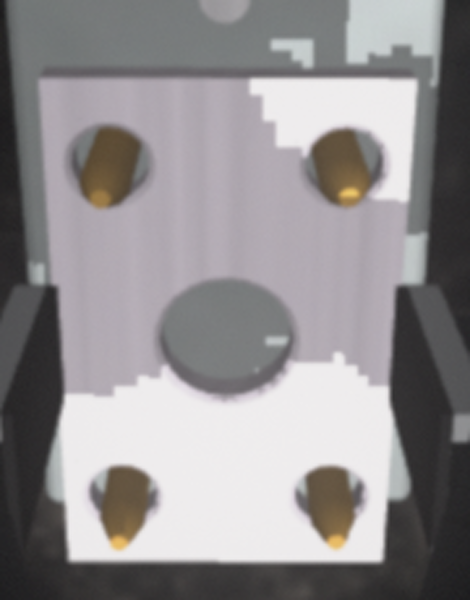

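All four posts are through the holes. Lowering fully and releasing.

>>> {"api": "servo_tool", "payload": {
  "rows": [
    [0,0,0.007,0],
    [0,0,0.007,0],
    [0,0,0.005,0],
    [0,0,0.003,0],
    [0,0,0.001,0],
    [0,0,0,0],
    [0,0,0,0]
  ]
}}

```text
clock: 8.13
tool_pos: [556.1, 305.6, 187.7]
tool_rot: [-0.0, 1.0, 0.0, 0.0]
force: [0.5, -0.1, -1.1]
gripper_width: 54.3
finger_force: 42.6
```

>>> {"api": "servo_tool", "payload": {
  "rows": [
    [0,0,0,0],
    [0,0,0,0],
    [0,0,0,0],
    [0,0,-0.002,0],
    [0,0,-0.01,0],
    [0,0,-0.03,0],
    [0,0,-0.04,0],
    [0,0,-0.04,0],
    [0,0,0,0],
    [0,0,0,0]
  ],
  "grip": 80
}}

```text
clock: 8.97
tool_pos: [557.4, 306.2, 316.0]
tool_rot: [-0.0, 1.0, 0.002, 0.005]
force: [0.7, -1.0, 0.5]
gripper_width: 68.1
finger_force: 0.0
```

```bash
python3 - <<'E'
from h import *
need(411,65,-1.3,260)
im,p=snap('wrist','w7.png'); im2,p2=snap('side','s7.png')
rects(im,p,(0,0,125),(180,60,255),16,'sp@16',2000,np.s_[150:430,150:500])
h=cv2.cvtColor(im,cv2.COLOR_RGB2HSV)
holes(im,p,16,np.s_[150:430,200:450],110); tips(im,p)
E
```

```text
pos [557.4 306.2 316. ] yaw 0.01 shift mm [ 147.  -241.4   53.5] turn rad 0.023 q6 0.4 w 68.1 t 9.0
sp@16 [464. 295.] [618.1 427.3] [65.7 58.3] 9.6
sp@16 [470. 177.] [523.  418.1] [44.5 48.7] 0.0
sp@16 [314. 217.] [556.  304.2] [110.3  77.4] 0.0
tip [380.    0.4] [416.6 340.9] A 167.0
```

>>> {"api": "servo_tool", "payload": {
  "rows": [
    [0.0184,-0.0302,0,0.003],
    [0.0184,-0.0302,0,0.003],
    [0.0184,-0.0302,0,0.003],
    [0.0184,-0.0302,0,0.003],
    [0.0184,-0.0302,0,0.003],
    [0.0184,-0.0302,0,0.003],
    [0.0184,-0.0302,0,0.002],
    [0.0184,-0.0302,0.02,0.002],
    [0,0,0.03,0],
    [0,0,0,0],
    [0,0,0,0],
    [0,0,0,0]
  ]
}}

```text
clock: 10.07
tool_pos: [406.6, 65.9, 259.8]
tool_rot: [0.011, 1.0, 0.0, -0.0]
force: [0.0, 0.5, 0.9]
gripper_width: 68.1
finger_force: 0.0
```

```bash
python3 - <<'E'
from h import *
im,p=snap('wrist','w8.png')
rects(im,p,(0,0,125),(180,60,255),6,'sp',3000,np.s_[0:340,0:640])
need(411,65,-1.3,170.5)
E
```

```text
sp [317. 251.] [410.5  64.9] [57.8 92. ] 88.8
sp [290.  27.] [275.7  52.3] [75.3 21.1] 88.8
pos [407.2  66.1 260.7] yaw -1.18 shift mm [-3.7 -1.  90.2] turn rad 0.002 q6 0.02 w 68.1 t 10.1
```

>>> {"api": "servo_tool", "payload": {
  "rows": [
    [-0.0037,-0.001,0.015,0],
    [0,0,0.02,0],
    [0,0,0.02,0],
    [0,0,0.015,0],
    [0,0,0.01,0],
    [0,0,0.006,0],
    [0,0,0.003,0],
    [0,0,0,0],
    [0,0,0,0]
  ]
}}

```text
clock: 10.87
tool_pos: [410.8, 64.6, 171.7]
tool_rot: [0.011, 1.0, 0.0, 0.001]
force: [0.7, -0.8, -0.5]
gripper_width: 68.1
finger_force: 0.0
```

>>> {"api": "servo_tool", "payload": {
  "rows": [
    [0,0,0,0],
    [0,0,0,0],
    [0,0,0,0],
    [0,0,0,0],
    [0,0,0,0],
    [0,0,0,0]
  ],
  "grip": 55
}}

```text
clock: 11.37
tool_pos: [411.1, 64.5, 172.4]
tool_rot: [0.011, 1.0, 0.0, 0.002]
force: [-0.8, -0.3, 6.6]
gripper_width: 54.2
finger_force: 42.0
```

>>> {"api": "servo_tool", "payload": {
  "rows": [
    [0,0,-0.01,0],
    [0,0,-0.03,0],
    [0,0,-0.04,0],
    [0,0,-0.04,0],
    [0,0,-0.02,0],
    [0,0,0,0],
    [0,0,0,0]
  ]
}}

```text
clock: 11.95
tool_pos: [410.7, 64.3, 312.6]
tool_rot: [0.011, 1.0, -0.0, 0.002]
force: [-0.8, 0.4, -2.7]
gripper_width: 54.3
finger_force: 42.6
```

```bash
python3 - <<'E'
from h import *
need(556,305.5,0,316)
im,p=snap('wrist','w9.png')
h=cv2.cvtColor(im,cv2.COLOR_RGB2HSV)
z=manip.observe()['tool_pos'][2]
for dz in (166,168): rects(im,p,(0,0,125),(180,60,255),z-dz,'held',3000,np.s_[205:415,235:400])
E
```

```text
pos [410.7  64.3 312.6] yaw -1.26 shift mm [-140.   244.3   -3. ] turn rad -0.022 q6 0.02 w 54.3 t 11.9
held [316. 310.] [411.8  63. ] [57.  92.5] 88.8
held [316. 310.] [413.1  63. ] [57.8 93.8] 88.8
```

>>> {"api": "servo_tool", "payload": {
  "rows": [
    [-0.0178,0.0302,0,-0.011],
    [-0.0178,0.0302,0,-0.011],
    [-0.0178,0.0302,0,0],
    [-0.0178,0.0302,0,0],
    [-0.0178,0.0302,0,0],
    [-0.0178,0.0302,0,0],
    [-0.0178,0.0302,0,0],
    [-0.0178,0.0302,0,0],
    [0,0,0.035,0],
    [0,0,0.03,0],
    [0,0,0.01,0],
    [0,0,0,0]
  ]
}}

```text
clock: 13.0
tool_pos: [550.5, 304.3, 228.1]
tool_rot: [-0.0, 1.0, -0.003, -0.007]
force: [0.6, -1.3, -1.2]
gripper_width: 54.1
finger_force: 42.7
```

>>> {"api": "servo_tool", "payload": {
  "rows": [
    [0,0,0,0],
    [0,0,0,0]
  ]
}}

```text
clock: 13.17
tool_pos: [553.7, 305.2, 237.0]
tool_rot: [0.0, 1.0, 0.0, 0.001]
force: [0.9, -0.8, 0.2]
gripper_width: 54.0
finger_force: 42.7
```

```bash
python3 - <<'E'
from h import *
need(554.7,305.4,0,209)
E
```

```text
pos [553.7 305.2 237. ] yaw -0.02 shift mm [-1.   0.2 28. ] turn rad -0.0 q6 0.4 w 54.0 t 13.2
```

>>> {"api": "servo_tool", "payload": {
  "rows": [
    [-0.001,0,0,0],
    [0,0,0.007,0],
    [0,0,0.007,0],
    [0,0,0.007,0],
    [0,0,0.006,0],
    [0,0,0,0],
    [0,0,0,0]
  ]
}}

```text
clock: 13.75
tool_pos: [554.3, 305.2, 207.7]
tool_rot: [-0.0, 1.0, -0.0, -0.0]
force: [1.0, -0.3, -1.7]
gripper_width: 54.3
finger_force: 42.6
```

```bash
python3 - <<'E'
from h import *
need(554.7,305.4,0,193)
im,p=snap('wrist','w10.png')
h=cv2.cvtColor(im,cv2.COLOR_RGB2HSV); m=cv2.inRange(h,(8,90,40),(30,255,255)); m[:190]=0
n,_,st,ce=cv2.connectedComponentsWithStats(m)
for i in range(1,n):
    if st[i,4]>40: print(st[i],ce[i].round())
im6=load('w6')[0]; h=cv2.cvtColor(im6,cv2.COLOR_RGB2HSV); m=cv2.inRange(h,(8,90,40),(30,255,255)); m[:190]=0
n,_,st,ce=cv2.connectedComponentsWithStats(m); print('ref w6')
for i in range(1,n):
    if st[i,4]>40: print(st[i],ce[i].round())
E
```

```text
pos [554.3 305.2 207.7] yaw 0.0 shift mm [-0.4  0.2 14.7] turn rad 0.0 q6 0.4 w 54.3 t 13.8
[261 242  21  32 452] [271. 258.]
[356 243  16  31 326] [363. 260.]
[270 377  15  30 274] [276. 392.]
[352 383  13  24 202] [358. 394.]
ref w6
[261 240  21  29 426] [271. 254.]
[353 241  18  28 345] [362. 255.]
[270 376  15  25 234] [276. 388.]
[351 379  14  21 188] [358. 389.]
```

Same post picture as the first time: all four are through. Lowering onto the first plate.

>>> {"api": "servo_tool", "payload": {
  "rows": [
    [0,0,0.006,0],
    [0,0,0.005,0],
    [0,0,0.003,0],
    [0,0,0.001,0],
    [0,0,0,0],
    [0,0,0,0]
  ]
}}

```text
clock: 14.3
tool_pos: [554.3, 305.4, 193.5]
tool_rot: [-0.0, 1.0, -0.0, -0.0]
force: [1.0, -0.4, -0.1]
gripper_width: 54.1
finger_force: 42.7
```

>>> {"api": "servo_tool", "payload": {
  "rows": [
    [0,0,0,0],
    [0,0,0,0],
    [0,0,0,0],
    [0,0,-0.002,0],
    [0,0,-0.01,0],
    [0,0,-0.03,0],
    [0,0,-0.04,0],
    [0,0,-0.04,0],
    [0,0,0,0],
    [0,0,0,0],
    [0,0,0,0]
  ],
  "grip": 80
}}

```text
clock: 15.22
tool_pos: [554.7, 305.5, 317.1]
tool_rot: [-0.0, 1.0, 0.0, 0.001]
force: [0.7, -0.2, -1.2]
gripper_width: 67.6
finger_force: 0.0
```

```bash
python3 - <<'E'
from h import *
need(400,335,-16.6,330)
im,p=snap('wrist','w11.png'); im2,p2=snap('side','s11.png')
rects(im,p,(65,70,50),(85,255,255),6,'cover w',2000)
rects(im2,p2,(65,60,40),(85,255,255),6,'cover s',300,np.s_[370:420,260:340])
im0,p0=load('side0'); rects(im0,p0,(65,60,40),(85,255,255),6,'cover s0',300,np.s_[370:420,260:340])
E
```

```text
pos [554.7 305.5 317.1] yaw 0.01 shift mm [154.6  29.5 -13.2] turn rad 0.29 q6 0.4 w 67.6 t 15.2
cover w [603. 129.] [498.7 507.4] [202.9  74.1] 16.3
cover w [366.  31.] [415.6 335.8] [57.8 47.9] 74.2
cover s [298. 394.] [395.9 344.6] [64.1 99.1] 73.3
cover s0 [297. 394.] [395.8 344.2] [64.3 98.6] 73.4
```

>>> {"api": "servo_tool", "payload": {
  "rows": [
    [0.0266,0.0063,0,0],
    [0.0266,0.0063,0,0],
    [0.0266,0.0063,0,0],
    [0.0266,0.0063,0,0],
    [0.0266,0.0063,0,0],
    [0.0266,0.0063,0,0],
    [0,0,0.015,0.097],
    [0,0,0.015,0.097],
    [0,0,0.01,0.096],
    [0,0,0,0],
    [0,0,0,0],
    [0,0,0,0]
  ],
  "grip": 60
}}

```text
clock: 16.32
tool_pos: [394.8, 343.1, 275.3]
tool_rot: [0.144, 0.99, -0.0, -0.0]
force: [0.3, -0.4, 0.9]
gripper_width: 51.0
finger_force: 0.0
```

```bash
python3 - <<'E'
from h import *
im,p=snap('wrist','w12.png')
rects(im,p,(65,70,50),(85,255,255),6,'cover',2000,np.s_[100:420,150:500])
rects(im,p,(5,150,120),(18,255,255),36,'orange(36, plus side)',300,np.s_[100:420,200:450])
need(395,343.3,-16.6,181)
E
```

```text
cover [318. 236.] [393.3 342.6] [57.1 90.4] 73.5
cover [223. 135.] [308.7 310.7] [126.7  51.3] 86.3
orange(36, plus side) [318. 238.] [381.7 346.1] [15.9 24.2] 73.5
pos [395.1 343.2 275.9] yaw -16.53 shift mm [ 0.1  0.1 94.9] turn rad 0.001 q6 0.88 w 51.5 t 16.4
```

>>> {"api": "servo_tool", "payload": {
  "rows": [
    [0.0014,0,0.015,0],
    [0,0,0.02,0],
    [0,0,0.02,0],
    [0,0,0.02,0],
    [0,0,0.012,0],
    [0,0,0.006,0],
    [0,0,0,0],
    [0,0,0,0]
  ]
}}

```text
clock: 17.03
tool_pos: [393.9, 343.8, 183.4]
tool_rot: [0.144, 0.99, 0.0, 0.0]
force: [-0.6, 0.7, 0.5]
gripper_width: 51.3
finger_force: 0.0
```

>>> {"api": "servo_tool", "payload": {
  "rows": [
    [0,0,0,0],
    [0,0,0,0],
    [0,0,0,0],
    [0,0,0,0],
    [0,0,0,0],
    [0,0,0,0]
  ],
  "grip": 8
}}

```text
clock: 17.53
tool_pos: [394.2, 344.1, 184.2]
tool_rot: [0.144, 0.99, 0.001, 0.001]
force: [0.1, 0.2, 6.7]
gripper_width: 17.4
finger_force: 40.6
```

>>> {"api": "servo_tool", "payload": {
  "rows": [
    [0,0,-0.01,0],
    [0,0,-0.03,0],
    [0,0,-0.04,0],
    [0,0,-0.04,0],
    [0,0,-0.02,0],
    [0,0,0,0],
    [0,0,0,0]
  ]
}}

```text
clock: 18.12
tool_pos: [393.8, 343.8, 324.3]
tool_rot: [0.144, 0.99, 0.001, 0.001]
force: [0.7, -0.3, -2.4]
gripper_width: 17.2
finger_force: 39.8
```

```bash
python3 - <<'E'
from h import *
need(555.5,305.4,0,240)
P=manip.observe()['tool_pos']
im,p=snap('wrist','w13.png')
for z in (170,174,178): rects(im,p,(65,70,50),(85,255,255),P[2]-z,'cover%d'%z,2000,np.s_[100:430,150:500])
E
```

```text
pos [393.8 343.8 324.3] yaw -16.6 shift mm [-165.8    9.2   84.6] turn rad -0.29 q6 0.88 w 17.2 t 18.1
cover170 [317. 263.] [371.2 349.1] [53.4 51.7] 72.8
cover170 [223. 132.] [307.9 334.9] [72.2 27. ] 89.0
cover174 [317. 263.] [372.9 348.6] [54.9 53.2] 72.8
cover174 [223. 132.] [307.8 334. ] [74.3 27.7] 89.0
cover178 [317. 263.] [374.7 348.1] [56.5 54.7] 72.8
cover178 [223. 132.] [307.7 333. ] [76.3 28.5] 89.0
```

>>> {"api": "servo_tool", "payload": {
  "rows": [
    [0,0,0,-0.1],
    [0,0,0,-0.1],
    [0,0,0,-0.09],
    [-0.027,-0.0064,0,0],
    [-0.027,-0.0064,0,0],
    [-0.027,-0.0064,0,0],
    [-0.027,-0.0064,0,0],
    [-0.027,-0.0064,0,0],
    [-0.027,-0.0064,0,0],
    [0,0,0.035,0],
    [0,0,0.025,0],
    [0,0,0.01,0]
  ]
}}

```text
clock: 19.17
tool_pos: [553.4, 303.7, 244.3]
tool_rot: [0.0, 1.0, -0.003, -0.006]
force: [0.5, -0.2, -1.5]
gripper_width: 17.1
finger_force: 39.7
```

>>> {"api": "servo_tool", "payload": {
  "rows": [
    [0,0,0,0],
    [0,0,0,0],
    [0,0,0,0]
  ]
}}

```text
clock: 19.42
tool_pos: [555.4, 305.6, 253.7]
tool_rot: [-0.0, 1.0, 0.0, 0.0]
force: [-0.0, 0.4, -0.7]
gripper_width: 17.2
finger_force: 39.7
```

```bash
python3 - <<'E'
from h import *
need(555.5,305.4,0,225)
im,p=snap('wrist','w14.png'); s,ps=snap('side','s14.png'); c,pc=snap('scene','sc14.png')
A=np.zeros((600,800,3),np.uint8)
A[:,:420]=cv2.resize(im[150:430,220:416],(420,600),interpolation=cv2.INTER_CUBIC)
A[:300,420:]=cv2.resize(s[310:400,185:299],(380,300),interpolation=cv2.INTER_CUBIC)
A[300:,420:]=cv2.resize(c[185:265,188:289],(380,300),interpolation=cv2.INTER_CUBIC)
cv2.imwrite('pics/c14.png',A[:,:,::-1])
E
```

```text
pos [555.4 305.6 253.7] yaw 0.04 shift mm [-0.  -0.2 28.7] turn rad 0.001 q6 0.4 w 17.2 t 19.4
```

View pics/c14.png

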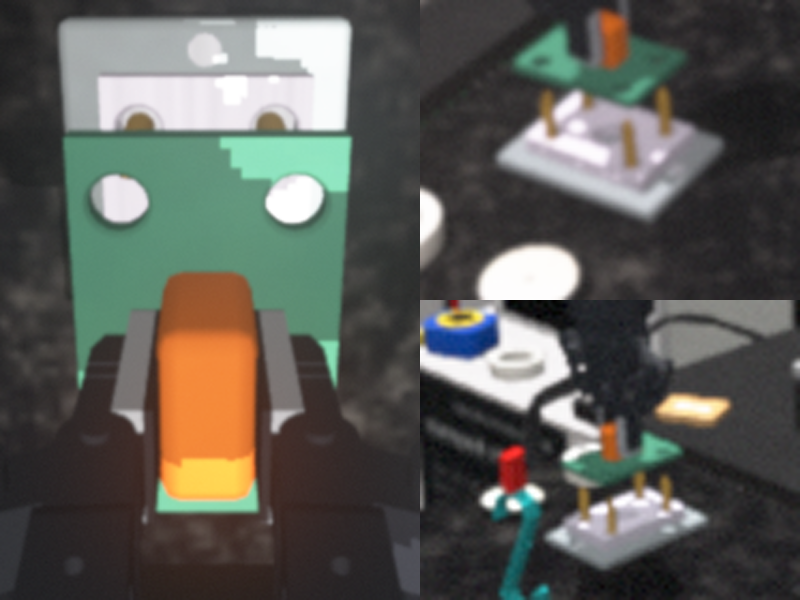

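Spacers lie flat on the posts; the cover is held level above them (its holes at 120,200 and 295,200 in the crop). Lowering.

>>> {"api": "servo_tool", "payload": {
  "rows": [
    [0,0,0.007,0],
    [0,0,0.007,0],
    [0,0,0.007,0],
    [0,0,0.007,0],
    [0,0,0,0],
    [0,0,0,0],
    [0,0,0,0]
  ]
}}

```text
clock: 20.15
tool_pos: [555.4, 305.2, 224.4]
tool_rot: [-0.0, 1.0, -0.0, -0.0]
force: [1.0, -0.1, -1.0]
gripper_width: 17.2
finger_force: 39.7
```

```bash
python3 - <<'E'
from h import *
need(555.5,305.4,0,206.5)
im,p=snap('wrist','w15.png')
h=cv2.cvtColor(im,cv2.COLOR_RGB2HSV); m=cv2.inRange(h,(8,90,40),(30,255,255)); m[:190]=0;m[:,310:330]=0;
n,_,st,ce=cv2.connectedComponentsWithStats(m)
for i in range(1,n):
    if st[i,4]>40: print(st[i],ce[i].round())
h2=cv2.inRange(h,(65,60,30),(85,255,255)); 
for c in cv2.findContours(255-h2[190:300,245:395],cv2.RETR_LIST,cv2.CHAIN_APPROX_NONE)[0]:
    x=cv2.boundingRect(c)
    if cv2.contourArea(c)>150: print('nongreen',x[0]+245,x[1]+190,x[2:])
cv2.imwrite('pics/c15.png',cv2.resize(im[190:300,235:395],(640,440))[:,:,::-1])
E
```

```text
pos [555.4 305.2 224.4] yaw 0.01 shift mm [-0.1  0.2 17.9] turn rad 0.0 q6 0.4 w 17.2 t 20.1
[266 232  19  24 322] [275. 244.]
[349 233  17  23 302] [357. 244.]
[ 288  277   22  107 1786] [301. 331.]
[ 330  278   15  105 1101] [335. 332.]
nongreen 280 276 (74, 24)
nongreen 344 231 (28, 26)
nongreen 262 231 (28, 26)
nongreen 245 190 (150, 110)
```

Both front posts are inside the cover holes and there is no contact force. Lowering on.

>>> {"api": "servo_tool", "payload": {
  "rows": [
    [0,0,0.006,0],
    [0,0,0.006,0],
    [0,0,0.004,0],
    [0,0,0.002,0],
    [0,0,0,0],
    [0,0,0,0]
  ]
}}

```text
clock: 20.7
tool_pos: [555.5, 305.2, 206.5]
tool_rot: [-0.0, 1.0, -0.0, -0.0]
force: [-0.1, -0.5, -1.8]
gripper_width: 17.6
finger_force: 39.7
```

>>> {"api": "servo_tool", "payload": {
  "rows": [
    [0,0,0,0],
    [0,0,0,0],
    [0,0,0,0],
    [0,0,-0.01,0],
    [0,0,-0.03,0],
    [0,0,-0.04,0],
    [0,0,-0.04,0],
    [0,0,-0.02,0],
    [0,0,0,0],
    [0,0,0,0]
  ],
  "grip": 45
}}

```text
clock: 21.53
tool_pos: [556.1, 305.5, 350.4]
tool_rot: [-0.0, 1.0, 0.001, 0.003]
force: [0.6, -0.1, -0.4]
gripper_width: 38.4
finger_force: 0.0
```

```bash
python3 - <<'E'
from h import *
need(386,-150,0,420)
im,p=snap('wrist','w16.png')
h=cv2.cvtColor(im,cv2.COLOR_RGB2HSV)
for z in (26,28,30): rects(im,p,(65,70,40),(85,255,255),z,'cover z%d'%z,1500,np.s_[150:430,180:460])
E
```

```text
pos [556.1 305.5 350.4] yaw 0.01 shift mm [ 169.8 -455.3  -71.7] turn rad 0.0 q6 0.4 w 38.4 t 21.5
cover z26 [315. 222.] [555.  303.8] [89.6 55.4] 0.0
cover z28 [315. 222.] [554.5 303.8] [89. 55.] 0.0
cover z30 [315. 222.] [553.9 303.8] [88.4 54.6] 0.0
```

Cover is seated (89.6 x 55.4 mm at z≈27, yaw 0). On to the hook stand.

>>> {"api": "servo_tool", "payload": {
  "rows": [
    [0,0,-0.03,0],
    [0.0113,-0.0337,-0.03,0],
    [0.0113,-0.0337,-0.01,0],
    [0.0113,-0.0337,0,0],
    [0.0113,-0.0337,0,0],
    [0.0113,-0.0337,0,0],
    [0.0113,-0.0337,0,0],
    [0.0113,-0.0337,0,0],
    [0.0113,-0.0337,0,0],
    [0.0113,-0.0337,0,0],
    [0.0113,-0.0337,0,0],
    [0.0113,-0.0337,0,0]
  ]
}}

```text
clock: 22.58
tool_pos: [431.2, -63.2, 411.4]
tool_rot: [-0.0, 1.0, 0.001, -0.002]
force: [0.8, 0.2, 0.5]
gripper_width: 38.4
finger_force: 0.0
```

>>> {"api": "servo_tool", "payload": {
  "rows": [
    [0.0113,-0.0337,0,0],
    [0.0113,-0.0337,0,0],
    [0.0113,-0.0337,0,0],
    [0.0113,-0.0337,0,0],
    [0,0,0,0],
    [0,0,0,0],
    [0,0,0,0]
  ]
}}

```text
clock: 23.17
tool_pos: [387.0, -196.6, 412.0]
tool_rot: [0.0, 1.0, 0.001, -0.001]
force: [0.3, 0.2, 0.1]
gripper_width: 38.5
finger_force: 0.0
```

```bash
cat >> h.py <<'E'
def blobs(im,p,lo,hi,amin,z,reg=None):
    h=cv2.cvtColor(im,cv2.COLOR_RGB2HSV); m=cv2.inRange(h,lo,hi)|(cv2.inRange(h,(172,lo[1],lo[2]),(180,255,255)) if lo[0]==0 and hi[0]<20 else 0)
    if reg is not None: k=np.zeros_like(m); k[reg]=255; m&=k
    n,_,st,ce=cv2.connectedComponentsWithStats(m)
    for i in range(1,n):
        if st[i,4]>=amin: print(st[i],ce[i].round(1),ray(p,*ce[i],z).round(1))
def tri(p1,u1,p2,u2):
    A=[];b=[]
    cs=[]
    for p,u in ((p1,u1),(p2,u2)):
        R=np.array(p['R']);c=-R.T@np.array(p['t']); d=R.T@np.array([(u[0]-p['cx'])/p['fx'],(u[1]-p['cy'])/p['fy'],1]); d/=np.linalg.norm(d)
        M=np.eye(3)-np.outer(d,d); A.append(M); b.append(M@c)
    X=np.linalg.solve(sum(A),sum(b)); return X, [np.round(proj(p,X)-u,1) for p,u in ((p1,u1),(p2,u2))]
E
python3 - <<'E'
from h import *
need(386,-200,0,420)
im,p=snap('wrist','w17.png'); s,ps=snap('side','s17.png'); c,pc=snap('scene','sc17.png')
for n,i,q in (('w',im,p),('side',s,ps),('scene',c,pc)):
    print(n); blobs(i,q,(0,150,90),(6,255,255),25,133)
print('blue');blobs(im,p,(102,120,60),(120,255,255),500,6);
rects(im,p,(102,120,60),(120,255,255),6,'wit',500)
E
```

```text
pos [ 387.  -196.6  412. ] yaw -0.03 shift mm [ 1.1 -3.4 -8. ] turn rad -0.001 q6 -0.62 w 38.5 t 23.2
w
[277 253  30  36 727] [292.6 270.3] [ 411.6 -214.7  133. ]
[521 374  10   9  47] [525.6 377.5] [508.4 -24.4 133. ]
side
[310 165   5   6  26] [312.2 167.7] [ 973.6 -725.8  133. ]
[392 224   8  10  59] [395.2 228.6] [ 414.5 -215.7  133. ]
[309 300  12  18 189] [314.7 308.6] [406.3 252.  133. ]
[350 441   6   9  45] [352.3 445.1] [199.2 519.2 133. ]
[342 462   6  11  45] [344.6 467. ] [193.2 553.6 133. ]
scene
[388 106  20   9  55] [396.4 109.1] [2262.5  885.4  133. ]
[463 147  33   6  37] [478.9 150. ] [1731.3   75.8  133. ]
[503 153  58  63 133] [533.2 178. ] [1503.3 -256.2  133. ]
[209 224   7  12  74] [212.1 229.2] [400.2 246.  133. ]
[571 239  10  25  45] [575.1 250.8] [ 973.2 -577.8  133. ]
[413 254  16  10 101] [419.8 258.1] [ 657. -299.  133.]
[596 255  15  12 141] [603.  260.5] [ 963.4 -648.5  133. ]
[413 265   7   9  56] [415.7 269. ] [ 599.8 -323.5  133. ]
[329 274   6  16  83] [331.7 281.2] [ 412.  -210.4  133. ]
[311 461   9  12  83] [314.9 466.8] [  -1.2 -541.6  133. ]
[324 461   9  12  80] [327.6 466.3] [  11.7 -554.3  133. ]
blue
[ 168  174   80  114 2126] [205.4 234.5] [ 426.1 -316.6    6. ]
wit [206. 231.] [ 425. -316.] [ 50.3 120.5] 65.5
```

View pics/w17.png

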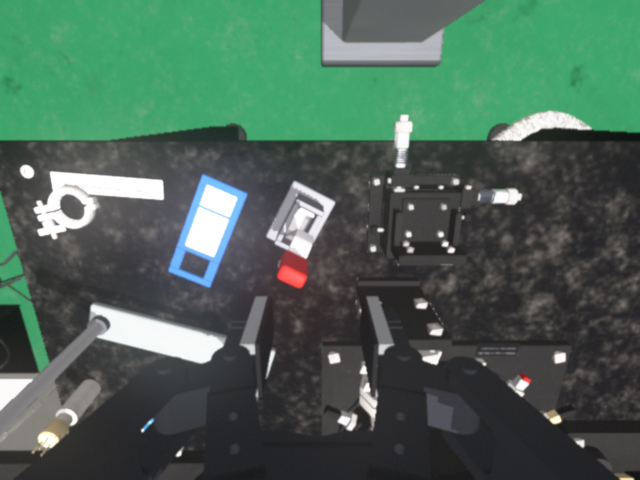

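The wrist view shows the red hook grip at (292,270), its pocket at (300,220), the witness plate at (207,232) with its window at the lower left, and the rail foot from (90,310) to (225,360). Measuring the yaws and the rail.

```bash
python3 - <<'E'
from h import *
im,p=load('w17'); s,ps=load('side0'); c,pc=load('scene0'); s2,ps2=load('s17')
print(tri(p,(292.6,270.3),pc,(331.7,281.2)),tri(p,(292.6,270.3),ps2,(395.2,228.6)))
g=cv2.cvtColor(im,cv2.COLOR_RGB2HSV)
def big(mask,z,n):
    cs=cv2.findContours(mask,cv2.RETR_EXTERNAL,cv2.CHAIN_APPROX_NONE)[0]
    for q in cs:
        if cv2.contourArea(q)>700:
            w=np.array([ray(p,*a,z)[:2] for a in q[:,0].astype(float)],np.float32); r=cv2.minAreaRect(w); print(n,q[:,0].mean(0).round(),np.round(r[0],1),np.round(r[1],1),round(r[2],1))
m=cv2.inRange(g,(0,0,75),(180,60,255)); k=np.zeros_like(m); k[170:262,262:345]=255; big(m&k,20,'pocket')
k[:]=0; k[295:420,80:232]=255; big(m&k,10,'foot')
# foot edge lines: leftmost-lower & upper edge in world
f=m&k
ys=[]
for u in range(120,215,5):
    col=np.where(f[:,u])[0]; ys.append((u,col.min(),col.max()))
ys=np.array(ys)
for j,n in ((1,'near edge'),(2,'far edge')):
    w=np.array([ray(p,a[0],a[j],10)[:2] for a in ys]); l=np.polyfit(w[:,1],w[:,0],1); print(n,'x = %.4f*y + %.1f'%tuple(l),'yaw',np.degrees(np.arctan(-l[0])), np.abs(np.polyval(l,w[:,1])-w[:,0]).max())
# rail clamps in scene (ends of rail)
b=cv2.resize(c[205:360,370:470],(520,600)) 
E
```

```text
(array([ 409.38512597, -213.92690687,  135.87762644]), [array([ 0.7, -1.1]), array([ 0.4, -0.2])]) (array([ 412.81806952, -214.48912742,  133.1867452 ]), [array([0.3, 1.7]), array([0.4, 0.2])])
pocket [294. 225.] [ 409.  -213.5] [78.4 88.3] 87.2
foot [ 92. 394.] [ 636.3 -482.5] [38.8 79. ] 42.8
foot [143. 340.] [ 560.1 -391.5] [172.1  92. ] 81.5
foot [195. 302.] [ 507.9 -334.5] [81.9 21.9] 89.9
near edge x = -0.2601*y + 409.6 yaw 14.578895768502193 11.94392246758514
far edge x = -0.2315*y + 505.5 yaw 13.036308860742428 17.187535263906852
```

>>> {"api": "servo_tool", "payload": {
  "rows": [
    [-0.006,-0.004,0,0.105],
    [-0.006,-0.004,0,0.105],
    [-0.006,-0.004,0,0.105],
    [-0.006,-0.004,0,0.105],
    [0,0,0,0],
    [0,0,0,0],
    [0,0,0,0]
  ]
}}

```text
clock: 23.9
tool_pos: [408.5, -215.3, 413.6]
tool_rot: [0.207, 0.978, 0.0, -0.0]
force: [-0.3, -0.9, 0.2]
gripper_width: 38.3
finger_force: 0.0
```

```bash
python3 - <<'E'
from h import *
need(411,-214.2,-24,302.5)
im,p=snap('wrist','w18.png')
h=cv2.cvtColor(im,cv2.COLOR_RGB2HSV); m=cv2.inRange(h,(0,150,60),(6,255,255))|cv2.inRange(h,(172,150,60),(180,255,255)); m[:150]=0
q=max(cv2.findContours(m,cv2.RETR_EXTERNAL,cv2.CHAIN_APPROX_NONE)[0],key=cv2.contourArea)
print(cv2.boundingRect(q),cv2.minAreaRect(q),cv2.approxPolyDP(q,2,True)[:,0].tolist())
v=cv2.cvtColor(im,cv2.COLOR_RGB2HSV)[:,:,2].astype(int)
x,y,w,hh=cv2.boundingRect(q)
for r in range(y-2,y+hh+2,3): print(r,[int(t) for t in im[r,x+w//4:x+w:w//4,0]])
g=cv2.cvtColor(im,cv2.COLOR_RGB2GRAY)
M=cv2.inRange(h,(0,0,70),(180,70,255)); k=np.zeros_like(M); k[80:y,200:440]=255
q=max(cv2.findContours(M&k,cv2.RETR_EXTERNAL,cv2.CHAIN_APPROX_NONE)[0],key=cv2.contourArea); print('pocket',cv2.boundingRect(q),cv2.minAreaRect(q))
E
```

```text
pos [ 408.5 -215.3  413.6] yaw -23.84 shift mm [ -1.9   2.  111.1] turn rad 0.003 q6 -0.21 w 38.3 t 23.9
(306, 226, 30, 28) ((320.5, 239.5), (27.0, 29.0), 90.0) [[310, 226], [306, 249], [318, 253], [334, 252], [335, 239], [331, 228]]
224 [148, 164, 219, 212]
227 [128, 128, 129, 208]
230 [130, 130, 130, 127]
233 [132, 132, 130, 111]
236 [156, 143, 137, 123]
239 [220, 213, 224, 214]
242 [229, 250, 254, 247]
245 [253, 254, 254, 245]
248 [254, 254, 254, 238]
251 [249, 252, 253, 165]
254 [55, 77, 93, 54]
pocket (292, 161, 58, 65) ((320.5, 193.0), (64.0, 57.0), 90.0)
```

```bash
python3 - <<'E'
from h import *
im,p=load('w18')
m=((im[:,:,0]>185)&(im[:,:,1]<90)&(im[:,:,2]<90)).astype(np.uint8); m[:200]=0
n,_,st,ce=cv2.connectedComponentsWithStats(m)
for i in range(1,n):
    if st[i,4]>100: print(st[i],ce[i]); c=cv2.findContours((_==i).astype(np.uint8),0,1)[0][0]; w=np.array([ray(p,*a,150)[:2] for a in c[:,0].astype(float)],np.float32); r=cv2.minAreaRect(w); print(r); x=ray(p,*ce[i],150); need(x[0],x[1],-24,302.5); print(x)
# pocket edges orientation
h=cv2.cvtColor(im,cv2.COLOR_RGB2HSV); M=cv2.inRange(h,(0,0,70),(180,70,255))
for v in range(165,226,8):
    r=np.where(M[v,280:365])[0]; print(v,r.min()+280,r.max()+280,end='; ')
E
```

```text
[307 237  29  17 309] [319.89644013 245.28478964]
((409.2768249511719, -214.0414276123047), (18.767318725585938, 11.030275344848633), 63.28630447387695)
pos [ 408.4 -215.4  413.6] yaw -23.88 shift mm [ -0.4   0.9 111.1] turn rad 0.002 q6 -0.21 w 38.6 t 23.9
[ 409.07991345 -214.72678205  150.        ]
165 297 345; 173 297 345; 181 296 345; 189 296 347; 197 295 344; 205 294 346; 213 282 342; 221 280 341;
```

>>> {"api": "servo_tool", "payload": {
  "rows": [
    [-0.0006,0.0015,0.02,0],
    [0,0,0.025,0],
    [0,0,0.025,0],
    [0,0,0.02,0],
    [0,0,0.013,0],
    [0,0,0.008,0],
    [0,0,0,0],
    [0,0,0,0],
    [0,0,0,0]
  ]
}}

```text
clock: 24.7
tool_pos: [409.9, -215.2, 303.9]
tool_rot: [0.208, 0.978, -0.0, 0.001]
force: [-0.5, -1.0, 0.9]
gripper_width: 38.5
finger_force: 0.0
```

>>> {"api": "servo_tool", "payload": {
  "rows": [
    [0,0,0,0],
    [0,0,0,0],
    [0,0,0,0],
    [0,0,0,0],
    [0,0,0,0],
    [0,0,0,0]
  ],
  "grip": 10,
  "squeeze": 60
}}

```text
clock: 25.2
tool_pos: [410.1, -215.4, 304.3]
tool_rot: [0.208, 0.978, -0.001, 0.002]
force: [0.3, 0.2, 6.4]
gripper_width: 18.4
finger_force: 59.1
```

>>> {"api": "servo_tool", "payload": {
  "rows": [
    [0,0,-0.01,0],
    [0,0,-0.02,0],
    [0,0,-0.03,0],
    [0,0,-0.03,0],
    [0,0,-0.03,0],
    [0,0,-0.03,0],
    [0,0,-0.01,0],
    [0,0,0,0],
    [0,0,0,0]
  ]
}}

```text
clock: 25.95
tool_pos: [409.6, -215.2, 462.9]
tool_rot: [0.208, 0.978, -0.0, 0.0]
force: [0.4, 0.6, -2.1]
gripper_width: 18.1
finger_force: 58.8
```

```bash
python3 - <<'E'
from h import *
c,pc=load('scene0'); g=cv2.cvtColor(c,cv2.COLOR_RGB2GRAY).astype(float)
for u in range(404,450,5):
    v0=217+(u-397)*33/55; print(u,round(v0),[int(t) for t in g[int(v0)-9:int(v0)+12,u]])
# foot (z=10): grey band between (388,305) and (445,346)
print('foot')
for u in range(392,444,6):
    v0=305+(u-388)*41/57; print(u,round(v0),[int(t) for t in g[int(v0)-11:int(v0)+12,u]])
E
```

```text
404 221 [35, 27, 32, 47, 59, 59, 61, 62, 63, 74, 137, 224, 243, 216, 149, 95, 59, 61, 63, 61, 52]
409 224 [36, 40, 54, 65, 68, 68, 63, 65, 71, 92, 188, 245, 239, 200, 137, 86, 67, 61, 56, 57, 61]
414 227 [53, 60, 54, 60, 58, 52, 62, 69, 70, 112, 217, 248, 233, 179, 123, 73, 59, 57, 63, 64, 66]
419 230 [57, 50, 64, 67, 56, 52, 63, 59, 67, 141, 227, 246, 223, 163, 113, 76, 64, 64, 63, 68, 65]
424 233 [43, 55, 64, 63, 67, 59, 56, 65, 88, 188, 245, 243, 209, 146, 99, 71, 67, 60, 65, 58, 63]
429 236 [70, 73, 68, 58, 65, 65, 52, 64, 94, 192, 244, 238, 195, 136, 92, 68, 64, 64, 66, 64, 64]
434 239 [62, 57, 52, 62, 65, 67, 60, 76, 137, 228, 248, 229, 174, 119, 79, 65, 65, 63, 63, 67, 62]
439 242 [61, 62, 60, 62, 60, 61, 62, 86, 166, 240, 246, 221, 159, 114, 78, 64, 63, 65, 63, 67, 65]
444 245 [61, 65, 59, 60, 60, 61, 65, 94, 186, 245, 241, 207, 146, 97, 67, 70, 66, 66, 66, 59, 42]
449 248 [60, 60, 59, 57, 60, 62, 83, 114, 127, 98, 71, 63, 64, 61, 66, 60, 61, 59, 76, 97, 119]
foot
392 308 [144, 149, 147, 145, 145, 146, 145, 128, 86, 74, 90, 120, 141, 140, 146, 147, 145, 132, 106, 81, 56, 44, 
[... 253 characters left out ...]
 43, 85, 160, 219, 232, 233, 232, 234, 233, 235, 233, 232, 231, 231, 232, 230, 220, 182, 134, 93, 63, 39]
416 325 [36, 62, 133, 207, 230, 232, 233, 232, 232, 233, 233, 233, 233, 232, 232, 232, 228, 216, 169, 118, 87, 64, 50]
422 329 [30, 42, 87, 161, 218, 232, 232, 232, 233, 232, 232, 233, 232, 230, 229, 233, 232, 225, 200, 151, 104, 75, 50]
428 334 [39, 44, 66, 137, 205, 231, 232, 233, 232, 231, 232, 232, 231, 232, 232, 231, 231, 230, 222, 190, 142, 100, 67]
434 338 [52, 56, 84, 159, 217, 231, 231, 231, 231, 231, 230, 231, 230, 231, 231, 231, 232, 230, 219, 179, 129, 92, 62]
440 342 [113, 121, 133, 135, 138, 141, 140, 138, 141, 138, 122, 91, 76, 78, 105, 143, 171, 185, 158, 111, 76, 38, 36]
```

```bash
python3 - <<'E'
from h import *
c,pc=load('scene0')
a=ray(pc,404,224.5,250);b=ray(pc,444,246.2,250); d=a-b; print('rail',a.round(1),b.round(1),'yaw',np.degrees(np.arctan2(-d[0],d[1])))
f=[ray(pc,404,308.1,10),ray(pc,434,330.1,10)];n=[ray(pc,404,323.5,10),ray(pc,434,345.7,10)]
for q in (f,n): d=q[0]-q[1]; print(np.round(q,1).tolist(),'yaw',np.degrees(np.arctan2(-d[0],d[1])))
# uprights base / clamp ends: rail ends from columns (401?,451?)
for u in (400,449.5): print(ray(pc,u,224.5+(u-404)*21.7/40,250).round(1))
im,p=load('w17'); s=cv2.cvtColor(im,cv2.COLOR_RGB2GRAY)
for u in range(110,215,10):
    r=s[290:380,u].astype(int); d=np.diff(r); i=np.argmax(d>25); j=len(d)-1-np.argmax(d[::-1]<-25); print(u,290+i,290+j,ray(p,u,290+i+.5,10)[:2].round(1),end=' ')
E
```

```text
rail [ 581.4 -291.2  250. ] [ 541.5 -422.2  250. ] yaw -16.949444771272326
[[596.3, -301.7, 10.0], [564.6, -409.9, 10.0]] yaw -16.347519730676993
[[538.1, -340.9, 10.0], [510.8, -442.1, 10.0]] yaw -15.05510563040451
[ 585.9 -276.6  250. ]
[ 536.6 -438.4  250. ]
110 307 341 [ 512.8 -433.2] 120 309 343 [ 515.4 -422.2] 130 312 346 [ 519.4 -411.4] 140 315 348 [ 523.3 -400.5] 150 317 351 [ 526.  -389.4] 160 320 353 [ 530.  -378.4] 170 322 356 [ 532.7 -367.1] 180 325 358 [ 536.7 -356. ] 190 328 361 [ 540.8 -344.8] 200 330 363 [ 543.5 -333.4] 210 333 360 [ 547.6 -322. ]
```

Rail: yaw ≈ −17.2°, middle ≈ (561, −357.5, 250). Scene and wrist foot edges agree within 2 mm. Moving the hook to 70 mm short of the rail.

>>> {"api": "servo_tool", "payload": {
  "rows": [
    [0,0,-0.009,-0.119],
    [-0.0233,-0.0182,-0.009,0],
    [-0.0233,-0.0182,0,0],
    [-0.0233,-0.0182,0,0],
    [-0.0233,-0.0182,0,0],
    [-0.0233,-0.0182,0,0],
    [0,0,0,0],
    [0,0,0,0],
    [0,0,0,0],
    [0,0,0,0]
  ]
}}

```text
clock: 26.78
tool_pos: [493.3, -335.7, 480.3]
tool_rot: [0.15, 0.989, 0.0, -0.001]
force: [0.4, 1.3, -0.5]
gripper_width: 18.6
finger_force: 58.9
```

```bash
python3 - <<'E'
from h import *
need(561,-357.5,-17.2,481)
im,p=snap('wrist','w20.png'); c,pc=snap('scene','sc20.png'); s,ps=snap('side','s20.png')
for n,i,q in (('scene',c,pc),('side',s,ps),('w',im,p)):
    print(n); blobs(i,q,(0,150,90),(6,255,255),30,310)
    print('grip pred',[proj(q,[494+d*.955,-336.8-d*.296,310]).round(1).tolist() for d in (-5,0,5)], 'rail pred',[proj(q,[561.3+.296*k,-357.5+.955*k,250]).round(1).tolist() for k in (-60,-25,25,60)])
A=np.zeros((600,800,3),np.uint8)
A[:,:]=cv2.resize(im,(800,600)); 
A[300:600,480:800]=cv2.resize(c[170:290,355:483],(320,300),interpolation=cv2.INTER_CUBIC)
cv2.imwrite('pics/c20.png',A[:,:,::-1])
E
```

```text
pos [ 493.3 -335.7  480.3] yaw -17.21 shift mm [-71.1  -0.8  -0.8] turn rad -0.0 q6 -0.41 w 18.6 t 26.8
scene
[466 148  31   5  34] [481.1 150.3] [1116.1 -214.5  310. ]
[503 153  58  63 131] [533.3 178.2] [ 952.9 -443.4  310. ]
[395 209   8  17  59] [397.8 217.9] [ 484.4 -335.2  310. ]
[209 224   7  12  74] [212.1 229.2] [172.8 -87.1 310. ]
[570 237  11  27  46] [574.9 250.3] [ 580.6 -669.4  310. ]
[413 254  16  10 102] [419.7 258.1] [ 354.2 -473.1  310. ]
[596 255  15  12 141] [603.  260.5] [ 571.6 -720.6  310. ]
[413 265   7   9  56] [415.7 269. ] [ 314.1 -490.5  310. ]
[311 461   9  12  83] [314.9 466.8] [-111.6 -644.9  310. ]
[324 461   9  12  79] [327.5 466.3] [-102.4 -653.8  310. ]
grip pred [[399.1, 217.3], [400.9, 216.9], [402.7, 216.4]] rail pred [[441.5, 244.9], [430.7, 239.0], [416.2, 231.1], [406.6, 225.8]]
side
[309 300  12  18 189] [314.6 308.6] [258.4 502.6 310. ]
[350 441   6   9  43] [352.2 445.1] [128.9 669.7 310. ]
[342 462   6  11  45] [344.6 467. ] [125.1 691.2 310. ]
grip pred [[387.7, 154.5], [386.3, 154.2], [385.0, 154.0]] rail pred [[380.1, 166.8], [372.9, 168.9], [362.2, 171.9], [354.5, 174.2]]
w
[ 293  289   48   58 2479] [316.3 319. ] [ 492.5 -337.   310. ]
[395 320  15  22 217] [401.4 331.3] [ 509.5 -303.1  310. ]
grip pred [[317.8, 311.6], [317.8, 321.7], [317.7, 331.6]] rail pred [[225.6, 365.5], [279.1, 365.5], [355.6, 365.5], [409.1, 365.5]]
```

>>> {"api": "servo_tool", "payload": {
  "rows": [
    [-0.02,-0.0008,-0.001,0],
    [-0.015,0,0,0],
    [-0.01,0,0,0],
    [-0.009,0,0,0],
    [0,0,0,0],
    [0,0,0,0],
    [0,0,0,0]
  ]
}}

```text
clock: 27.52
tool_pos: [544.6, -352.8, 482.3]
tool_rot: [0.15, 0.989, -0.0, 0.0]
force: [-0.2, -0.9, 0.0]
gripper_width: 18.1
finger_force: 58.9
```

```bash
python3 - <<'E'
from h import *
need(561,-357.5,-17.2,481)
im,p=snap('wrist','w21.png'); c,pc=snap('scene','sc21.png'); s,ps=snap('side','s21.png')
A=np.zeros((600,800,3),np.uint8)
A[:,:400]=cv2.resize(c[180:300,375:455],(400,600),interpolation=cv2.INTER_CUBIC)
A[:300,400:]=cv2.resize(im,(400,300))
A[300:,400:]=cv2.resize(s[140:230,330:450],(400,300),interpolation=cv2.INTER_CUBIC)
cv2.imwrite('pics/c21.png',A[:,:,::-1])
E
```

```text
pos [ 544.6 -352.8  482.3] yaw -17.22 shift mm [-17.    0.3   1.3] turn rad -0.0 q6 -0.38 w 18.1 t 27.5
```

View pics/c21.png

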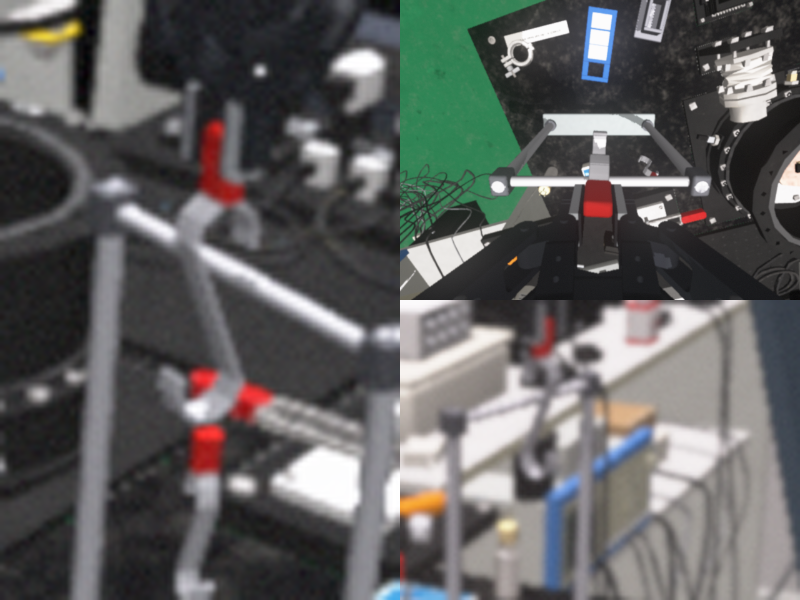

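The crop shows the rail passing below the upper tip with the hook's strip on the robot side, parallel to the rail and centred between the clamps (wrist crop 497..700, row 183). Measuring the rail's distance exactly.

```bash
python3 - <<'E'
from h import *
im,p=load('w21'); g=cv2.cvtColor(im,cv2.COLOR_RGB2GRAY).astype(int)
P,R,o=tool()
for u in (200,230,260,365,390,420,445):
    col=g[270:315,u]; b=np.where(col>150)[0]+270
    if len(b): 
        v=(b.min()+b.max())/2; X=ray(p,u,v,252); t=R.T@(X-P); print(u,b.min(),b.max(),X.round(1),'tool',t.round(1))
# hook crown/tip features: print col profile on centre
print([int(x) for x in g[200:300:3,318]])
E
```

```text
200 284 298 [ 540.1 -426.8  252. ] tool [-17.5 -71.8 230.4]
230 284 313 [ 550.2 -411.4  252. ] tool [-22.5 -54.  230.4]
260 284 298 [ 550.8 -392.1  252. ] tool [-17.4 -35.4 230.4]
365 284 298 [ 569.6 -331.4  252. ] tool [-17.4  28.1 230.3]
390 284 298 [ 574.1 -317.   252. ] tool [-17.4  43.3 230.3]
420 284 298 [ 579.5 -299.6  252. ] tool [-17.3  61.4 230.3]
445 284 298 [ 583.9 -285.2  252. ] tool [-17.3  76.5 230.3]
[235, 235, 235, 179, 156, 195, 221, 235, 252, 252, 252, 251, 220, 182, 183, 177, 129, 133, 135, 139, 143, 161, 180, 179, 180, 180, 186, 187, 187, 153, 69, 68, 69, 67]
```

>>> {"api": "servo_tool", "payload": {
  "rows": [
    [-0.005,0,0.005,0],
    [-0.005,0,0.005,0],
    [-0.005,0,0.005,0],
    [-0.001,0,0.004,0],
    [0,0,0.004,0],
    [0,0,0,0],
    [0,0,0,0],
    [0,0,0,0]
  ]
}}

```text
clock: 28.33
tool_pos: [560.3, -358.0, 458.8]
tool_rot: [0.15, 0.989, -0.0, 0.0]
force: [-0.3, -0.3, -1.2]
gripper_width: 18.1
finger_force: 58.9
```

>>> {"api": "servo_tool", "payload": {
  "rows": [
    [-0.0005,0,0.004,0],
    [-0.0005,0,0.004,0],
    [0,0,0.002,0],
    [0,0,0,0],
    [0,0,0,0]
  ]
}}

```text
clock: 28.75
tool_pos: [561.3, -358.3, 448.2]
tool_rot: [0.15, 0.989, 0.0, -0.0]
force: [0.5, -0.4, -1.0]
gripper_width: 18.3
finger_force: 58.9
```

>>> {"api": "servo_tool", "payload": {
  "rows": [
    [0,0,0.001,0],
    [0,0,0.001,0],
    [0,0,0.001,0],
    [0,0,0,0],
    [0,0,0,0],
    [0,0,0,0]
  ]
}}

```text
clock: 29.25
tool_pos: [561.4, -358.3, 446.0]
tool_rot: [0.15, 0.989, -0.0, 0.0]
force: [-0.6, 0.5, 1.2]
gripper_width: 18.5
finger_force: 59.1
```

>>> {"api": "servo_tool", "payload": {
  "rows": [
    [0,0,0.001,0],
    [0,0,0,0],
    [0,0,0,0],
    [0,0,0,0]
  ]
}}

```text
clock: 29.58
tool_pos: [561.3, -358.2, 445.9]
tool_rot: [0.15, 0.989, -0.0, 0.001]
force: [-0.7, 1.6, 5.2]
gripper_width: 18.4
finger_force: 59.6
```

Seated on the rail (+5 N). Releasing and backing off upward.

>>> {"api": "servo_tool", "payload": {
  "rows": [
    [0,0,0,0],
    [0,0,0,0],
    [0,0,0,0],
    [0,0,0,0],
    [0,0,-0.005,0],
    [0,0,-0.015,0],
    [0,0,-0.03,0],
    [0,0,-0.02,0],
    [0,0,0,0]
  ],
  "grip": 50
}}

```text
clock: 30.33
tool_pos: [560.9, -357.9, 520.1]
tool_rot: [0.15, 0.989, -0.002, 0.004]
force: [-1.1, 0.2, 1.1]
gripper_width: 42.7
finger_force: 0.0
```

```bash
python3 - <<'E'
from h import *
need(425,-316,-24.5,430)
c,pc=snap('scene','sc22.png'); im,p=snap('wrist','w22.png'); s,ps=snap('side','s22.png')
for n,i,q,r in (('scene',c,pc,np.s_[190:260,380:440]),('w',im,p,None),('side',s,ps,np.s_[130:200,330:420])):
    print(n,'pred',proj(q,[561,-357.5,274]).round(1)); blobs(i,q,(0,150,80),(6,255,255),20,274,r)
E
```

```text
pos [ 560.9 -357.9  520.1] yaw -17.24 shift mm [1.429e+02 1.000e-01 8.900e+01] turn rad 0.127 q6 -0.37 w 42.7 t 30.3
scene pred [424.2 225.5]
[420 218   9  16 122] [423.9 225. ] [ 562.7 -355.7  274. ]
[413 253   9   7  51] [416.7 256.6] [ 417.3 -429.7  274. ]
w pred [320.8 252.8]
[302 248  33  21 578] [317.9 258.2] [ 564.  -360.3  274. ]
[397 252  12  14 111] [402.6 258.6] [ 579.9 -309.6  274. ]
[444 305  38  23 573] [462.  316.3] [ 632.1 -281.1  274. ]
[191 461  10   5  40] [195.5 463.2] [ 702.4 -503.8  274. ]
side pred [367.8 162.7]
[366 157   5  10  44] [367.9 161.8] [ 565.4 -367.9  274. ]
```

Hook hangs where predicted. Going back to the witness plate.

>>> {"api": "servo_tool", "payload": {
  "rows": [
    [0.028,0.0005,0,0],
    [0.028,0.0005,0,0],
    [0.028,0.0005,0,0],
    [0.028,0.0005,0.01,0.03],
    [0.028,0.0005,0.03,0.03],
    [0.028,0.0005,0.035,0.03],
    [0,0,0.035,0.037],
    [0,0,0.035,0],
    [0,0,0.03,0],
    [0,0,0.02,0],
    [0,0,0,0],
    [0,0,0,0]
  ],
  "grip": 78
}}

```text
clock: 31.48
tool_pos: [403.5, -303.0, 319.4]
tool_rot: [0.212, 0.977, 0.002, -0.002]
force: [0.3, 0.1, 0.8]
gripper_width: 66.7
finger_force: 0.0
```

>>> {"api": "servo_tool", "payload": {
  "rows": [
    [0,0,0,0],
    [0,0,0,0],
    [0,0,0,0]
  ]
}}

```text
clock: 31.73
tool_pos: [405.1, -304.6, 324.3]
tool_rot: [0.212, 0.977, -0.001, 0.002]
force: [0.5, -0.1, 0.5]
gripper_width: 66.4
finger_force: 0.0
```

```bash
python3 - <<'E'
from h import *
im,p=snap('wrist','w23.png')
h=cv2.cvtColor(im,cv2.COLOR_RGB2HSV); m=cv2.inRange(h,(100,100,40),(122,255,255)); m[420:]=0
n,l,st,ce=cv2.connectedComponentsWithStats(m)
for i in range(1,n):
    if st[i,4]>800: print(st[i])
rects(im,p,(100,100,40),(122,255,255),6,'wit',1000,np.s_[0:420,100:560])
need(402.3,-305.6,-24.5,170)
E
```

```text
[ 284  174   65  137 4012]
wit [316. 240.] [ 424.6 -316.2] [ 50.8 120.2] 65.4
pos [ 405.1 -304.5  324.1] yaw -24.51 shift mm [  2.6  -1.9 154.1] turn rad -0.0 q6 -0.35 w 66.7 t 31.8
```

>>> {"api": "servo_tool", "payload": {
  "rows": [
    [0.0026,-0.001,0.02,0],
    [0,0,0.03,0],
    [0,0,0.03,0],
    [0,0,0.03,0],
    [0,0,0.02,0],
    [0,0,0.012,0],
    [0,0,0.008,0],
    [0,0,0.003,0],
    [0,0,0,0],
    [0,0,0,0]
  ]
}}

```text
clock: 32.62
tool_pos: [402.5, -304.5, 170.6]
tool_rot: [0.212, 0.977, -0.001, 0.001]
force: [-0.0, -0.6, 1.0]
gripper_width: 66.3
finger_force: 0.0
```

>>> {"api": "servo_tool", "payload": {
  "rows": [
    [0,0,0,0],
    [0,0,0,0],
    [0,0,0,0],
    [0,0,0,0],
    [0,0,0,0],
    [0,0,0,0]
  ],
  "grip": 48,
  "squeeze": 40
}}

```text
clock: 33.12
tool_pos: [402.6, -304.7, 171.1]
tool_rot: [0.212, 0.977, -0.001, 0.002]
force: [-0.2, 0.4, 5.6]
gripper_width: 48.9
finger_force: 41.9
```

>>> {"api": "servo_tool", "payload": {
  "rows": [
    [0,0,-0.01,0],
    [0,0,-0.03,0],
    [0,0,-0.04,0],
    [0,0,-0.04,0],
    [0,0,-0.04,0],
    [0,0,-0.02,0],
    [0,0,0,0],
    [0,0,0,0]
  ]
}}

```text
clock: 33.78
tool_pos: [402.0, -304.1, 351.2]
tool_rot: [0.212, 0.977, -0.001, 0.002]
force: [0.3, 0.7, -1.5]
gripper_width: 48.4
finger_force: 41.6
```

```bash
python3 - <<'E'
from h import *
im,p=snap('wrist','w24.png'); P,R,o=tool()
need(561,-357.5,-17.2,338)
h=cv2.cvtColor(im,cv2.COLOR_RGB2HSV); m=cv2.inRange(h,(100,90,40),(122,255,255))
q=max(cv2.findContours(m,cv2.RETR_EXTERNAL,cv2.CHAIN_APPROX_NONE)[0],key=cv2.contourArea)
print(cv2.boundingRect(q))
for dz in (168,170):
    w=np.array([R.T@(ray(p,*a,P[2]-dz)-P) for a in q[:,0].astype(float)]); print(dz,w.min(0).round(1),w.max(0).round(1))
# window rows along the centre column of the image
for u in (312,318,324): print(u,''.join('B' if x else '.' for x in m[150:470:3,u]>0))
E
```

```text
pos [ 401.6 -303.7  349. ] yaw -24.51 shift mm [-167.3   17.2   11. ] turn rad -0.128 q6 -0.35 w 48.8 t 33.8
(254, 244, 126, 187)
168 [-63.8 -27.7 168. ] [ 33.6  23.8 168. ]
170 [-66.  -28.1 170. ] [ 32.9  24.2 170. ]
312 ................................BBBBBBBB.................B..............................BBB................
318 ................................BBBBBBB..................B..............................BBB................
324 ................................BBBBBBB..................B..............................BBB................
```

```bash
python3 - <<'E'
from h import *
d=np.load('pics/w24.npz'); im=d['im']; p={k:d[k] for k in d.files if k!='im'}
h=cv2.cvtColor(im,cv2.COLOR_RGB2HSV); m=cv2.inRange(h,(100,90,40),(122,255,255))
c=-p['R'].T@p['t']; P=np.array([401.8,-303.9,350]); a=np.radians(-24.5); X=np.array([np.cos(a),np.sin(a)])
for v in (250,262,275,290,380,395,405,414,418,423,428):
    r=np.where(m[v,240:400])[0]
    if len(r): w=[ray(p,u+240,v,P[2]-168)[:2] for u in (r.min(),r.max())]; print(v,r.min()+240,r.max()+240,'width',np.linalg.norm(w[1]-w[0]).round(1),'x rel TCP',((sum(w)/2-P[:2])@X).round(1))
E
```

```text
250 254 379 width 50.3 x rel TCP -31.6
262 255 379 width 50.4 x rel TCP -26.4
275 255 378 width 50.7 x rel TCP -20.6
290 256 376 width 50.2 x rel TCP -13.7
380 263 370 width 49.2 x rel TCP 32.5
395 263 371 width 50.6 x rel TCP 41.2
405 263 370 width 50.7 x rel TCP 47.1
414 264 370 width 50.7 x rel TCP 52.5
418 264 369 width 50.5 x rel TCP 55.0
423 264 369 width 50.8 x rel TCP 58.1
428 265 369 width 50.6 x rel TCP 61.2
```

Plate is held flat and 50 mm wide throughout; its bar is ≈82 mm ahead of the TCP. Approaching the hook's lower curl from the robot side.

>>> {"api": "servo_tool", "payload": {
  "rows": [
    [0,0,-0.002,-0.064],
    [0,0,-0.001,-0.064],
    [-0.02,-0.0011,0,0],
    [-0.02,-0.0011,0,0],
    [-0.012,-0.0011,0,0],
    [-0.008,-0.0011,0,0],
    [0,0,0,0],
    [0,0,0,0],
    [0,0,0,0],
    [0,0,0,0]
  ]
}}

```text
clock: 34.67
tool_pos: [457.1, -325.5, 351.8]
tool_rot: [0.149, 0.989, 0.0, -0.0]
force: [-0.1, -0.6, -0.4]
gripper_width: 48.3
finger_force: 41.6
```

```bash
python3 - <<'E'
from h import *
need(478.1,-332.2,-17.2,353)
c,pc=snap('scene','sc25.png'); s,ps=snap('side','s25.png'); P,R,o=tool()
x=np.array([.955,-.296,0]);y=np.array([.296,.955,0]); H=np.array([561.2,-358,202])
for n,q in (('scene',pc),('side',ps)):
    print(n,'bar pred',proj(q,P+82*x+[0,0,-168.]).round(1),'tip',proj(q,H-17*x+[0,0,-30]).round(1),'curl bottom',proj(q,H+[0,0,-56]).round(1),'near end',proj(q,P-34*x+[0,0,-168]).round(1))
m=cv2.inRange(cv2.cvtColor(c,cv2.COLOR_RGB2HSV),(100,90,40),(122,255,255)); m[:,:340]=0; m[:230]=0;m[340:]=0
for r in range(270,325,3): print(r,''.join('B' if t else '.' for t in m[r,350:460]))
g=cv2.cvtColor(c,cv2.COLOR_RGB2GRAY)
E
```

```text
pos [ 457.1 -325.5  351.8] yaw -17.19 shift mm [-22.   -0.2  -1.2] turn rad 0.0 q6 -0.44 w 48.3 t 34.7
scene bar pred [412.  263.1] tip [415.  266.7] curl bottom [419.6 274.6] near end [371.2 275.3]
side bar pred [374.  192.6] tip [371.5 195.8] curl bottom [367.2 202.5] near end [404.6 200.4]
270 ..............BBBBBBB.................................BBBBBBBBBBBB............................................
273 ...............BBBBBBB.......................BBBBBBBBBBBBB....................................................
276 ...................BBBBBBB.........B..........BBB.............................................................
279 .......................BBBBBBBBBBBBB..........................................................................
282 ..............................................................................................................
285 ..............................................................................................................
288 ..............................................................................................................
2
[... 678 characters left out ...]
BBBBBBBBBB
309 ............................................................................................B......BBBBBB.....
312 ...................................................................................................BB.........
315 ..............................................................................................................
318 ..............................................................................................................
321 ..............................................................................................................
324 ..............................................................................................................
```

```bash
python3 - <<'E'
from h import *
c,pc=load('sc25'); c0,_=load('scene0'); c2,_=load('sc22')
P=np.array([457.1,-325.5,351.8]); x=np.array([.955,-.296,0]);y=np.array([.296,.955,0]); H=np.array([561.2,-358,202])
m=cv2.inRange(cv2.cvtColor(c,cv2.COLOR_RGB2HSV),(98,80,40),(124,255,255)); m[:,:340]=0; m[:235]=0;m[290:]=0; m[:,430:]=0
q=np.argwhere(m)[:,::-1]; print('right',q[q[:,0]==q[:,0].max()].tolist(),'left',q[q[:,0]==q[:,0].min()].mean(0),'bottom',q[q[:,1]==q[:,1].max()].mean(0),'top',q[q[:,1]==q[:,1].min()].mean(0))
for n,a,b in (('FR',86,-25),('FL',86,25),('NR',-34,-25),('NL',-34,25)): print(n,proj(pc,P+a*x+b*y-[0,0,168]).round(1),end=' ')
d=np.abs(c2.astype(int)-c0).max(2); d[:,:395]=0;d[:,440:]=0;d[:210]=0;d[290:]=0
print()
for v in range(254,280,2): print(v,''.join('#' if t>40 else '.' for t in d[v,395:440]))
for n,a,z in (('tip',-17,-29),('bot',0,-56),('leftcurl',-17,-38),('rightcurl',17,-38),('upleft',-17,38)): print(n,[proj(pc,H+a*x+b*y+[0,0,z]).round(1).tolist() for b in (-8,8)])
E
```

```text
right [[419, 267], [419, 268]] left [364. 271.] bottom [378. 281.] top [405.5 258. ]
FR [420.4 267.3] FL [406.4 258.5] NR [377.8 280.4] NL [364.7 270.7] 
254 ............................##...............
256 ..........................#####..............
258 ..........................######.............
260 ............................####.............
262 .............................####............
264 ..............................#..............
266 ..................####.......######..........
268 ..................######....#######..........
270 ...................#####..########...........
272 ...................##############............
274 .......................#########.............
276 ...........................#.................
278 .............................................
tip [[417.2, 267.8], [412.8, 264.9]]
bot [[421.9, 276.1], [417.4, 273.2]]
leftcurl [[416.9, 271.1], [412.5, 268.3]]
rightcurl [[428.1, 267.7], [423.6, 264.9]]
upleft [[419.7, 241.9], [415.1, 239.3]]
```

>>> {"api": "servo_tool", "payload": {
  "rows": [
    [-0.008,0,0,0],
    [-0.007,0,0,0],
    [-0.005,0,0,0],
    [-0.002,0,0,0],
    [0,0,0,0],
    [0,0,0,0],
    [0,0,0,0]
  ]
}}

```text
clock: 35.35
tool_pos: [478.8, -332.2, 351.9]
tool_rot: [0.149, 0.989, 0.0, -0.0]
force: [0.5, -0.7, -1.0]
gripper_width: 48.4
finger_force: 41.6
```

>>> {"api": "servo_tool", "payload": {
  "rows": [
    [0,0,0.005,0],
    [0,0,0.005,0],
    [0,0,0.004,0],
    [0,0,0.003,0],
    [0,0,0,0],
    [0,0,0,0]
  ]
}}

```text
clock: 35.85
tool_pos: [478.6, -332.2, 334.5]
tool_rot: [0.149, 0.989, 0.0, -0.0]
force: [0.6, 0.5, -0.5]
gripper_width: 48.3
finger_force: 41.6
```

```bash
python3 - <<'E'
from h import *
need(478.1,-332.2,-17.2,323)
c,pc=snap('scene','sc26.png'); w,pw=snap('wrist','w26.png'); x=np.array([.955,-.296,0])
for n,i,q in (('scene',c,pc),('wrist',w,pw)):
    print(n,'pred',proj(q,np.array([561.2,-358,274])).round(1)); blobs(i,q,(0,150,80),(6,255,255),20,274,np.s_[190:252,380:440] if n=='scene' else None)
m=cv2.inRange(cv2.cvtColor(c,cv2.COLOR_RGB2HSV),(98,80,40),(124,255,255))
for v in range(262,290,2): print(v,''.join('B' if m[v,u] else ('o' if c[v,u].min()>110 else '.') for u in range(375,450)))
E
```

```text
pos [ 478.6 -332.2  334.5] yaw -17.18 shift mm [ 0.5 -0.2 11.5] turn rad 0.0 q6 -0.42 w 48.3 t 35.9
scene pred [424.4 225.5]
[420 218   9  16 122] [423.8 225. ] [ 562.9 -355.4  274. ]
wrist pred [322.2 904.6]
[438 435  19  39 484] [445.  455.7] [ 433.4 -305.7  274. ]
262 .................oo................................oooooooooooooooo.......o
264 .................oo..................BBBBB..........oooooooooooooooooooo..o
266 .................ooo..................ooooo.......oo.oooooooooooooooooooooo
268 ...............B.ooB...................ooooBBBB.ooooooo.......ooooooooooooo
270 ..........BBBBBBBBoo.........ooooBBB....ooo.BBBBBooooo.......oooooooooooooo
272 o.B..BBBBBBBoooooooooo.......ooooooBBB.BBBBBBBBBBBB.o.....ooooooooooooooooo
274 BBBBoooooooooooooooooo.......oooooooBBBBBBBBBBBB.oo....oooooooooooooooooooo
276 BBBBoooooooooooooooooo.......ooBBBBBBBBBB.o..oooooo...ooooooooooooooooooooo
278 BBBBBBooooooooooooo.oo......BBBBBBBBB..ooooo...oooo....oooooooooooooooooooo
280 ..BBBBBBBoooooooooB.oo......BBBB.......ooooo..............ooooooooooooooooo
282 .....BBBBBBBBBBBBBB.oo..................ooo....................oooooooooooo
284 .......BBBBBBBBBB.ooo..................ooo..........................ooooooo
286 .........BBBB...oooo...................oo..............................oooo
288 ................oooo..................ooo..............................oooo
```

The tip (413..418, 266..270) stands up through the window, with the bar between tip and strip, and the hook is undisturbed. Lowering to contact.

>>> {"api": "servo_tool", "payload": {
  "rows": [
    [-0.001,0,0.004,0],
    [-0.001,0,0.003,0],
    [-0.001,0,0.002,0],
    [0,0,0.001,0],
    [0,0,0,0],
    [0,0,0,0],
    [0,0,0,0]
  ]
}}

```text
clock: 36.53
tool_pos: [481.7, -333.2, 325.3]
tool_rot: [0.149, 0.989, -0.0, 0.0]
force: [0.5, 0.3, -0.5]
gripper_width: 48.4
finger_force: 41.7
```

>>> {"api": "servo_tool", "payload": {
  "rows": [
    [0,0,0.001,0],
    [0,0,0.001,0],
    [0,0,0,0],
    [0,0,0,0]
  ],
  "squeeze": 20
}}

```text
clock: 36.87
tool_pos: [481.8, -333.3, 323.5]
tool_rot: [0.149, 0.989, -0.0, 0.001]
force: [0.2, -0.1, 2.2]
gripper_width: 48.1
finger_force: 41.8
```

>>> {"api": "servo_tool", "payload": {
  "rows": [
    [0,0,0.004,0],
    [-0.0005,0,0.004,0],
    [0,0,0,0],
    [0,0,0,0]
  ],
  "grip": 50,
  "squeeze": 20
}}

```text
clock: 37.2
tool_pos: [482.3, -333.4, 315.3]
tool_rot: [0.149, 0.989, -0.0, 0.0]
force: [0.1, -0.6, 3.4]
gripper_width: 48.3
finger_force: 42.1
```

```bash
python3 - <<'E'
from h import *
c,pc=snap('scene','sc27.png'); o=manip.observe(); print(o['force'],o['finger_force'])
blobs(c,pc,(0,150,80),(6,255,255),20,274,np.s_[190:252,380:440])
m=cv2.inRange(cv2.cvtColor(c,cv2.COLOR_RGB2HSV),(98,80,40),(124,255,255))
for v in range(264,296,2): print(v,''.join('B' if m[v,u] else ('o' if c[v,u].min()>110 else '.') for u in range(375,435)))
E
```

```text
[-0.76111514 -0.11248616  3.31038755] 42.04739212989807
[420 218   9  16 122] [423.8 225. ] [ 562.8 -355.3  274. ]
264 ....................................................oooooooo
266 ..................................................oo.ooooooo
268 .................ooo.....................ooo.....oooooo.....
270 .................ooo.............B.......ooBBBBooooooo......
272 o................ooo......................o.BBBBoooooo....oo
274 .................oBBBB...................ooo.BBBBBBBB..ooooo
276 ............BBBBBBBoo............oooBBoooooBBBBBBBBBB.oooooo
278 ........BBBBBBBoooooooo.......ooooooooBBBBBBBBBBBoo...oooooo
280 ....BBBBBoooooooooooooo.......ooooooBBBBBBBBBB............oo
282 BBBBBoooooooooooooooooo......BBBBBBBBBBB..o.................
284 BBBBBooooooooooooooo.oo......BBBBBBB...ooo..................
286 BBBBBBBoooooooooooooooo......BBB......ooo...................
288 ...BBBBBBBoooooooBBB.o................ooo...................
290 .....BBBBBBBBBBBBBBB..oo.............ooo....................
292 ........BBBBBBBBB.oo.................oo.....................
294 ..........BBBB.ooooo...............ooooo....................
```

>>> {"api": "servo_tool", "payload": {
  "rows": [
    [-0.0006,0,0.004,0],
    [-0.0008,0,0.004,0],
    [-0.001,0,0.004,0],
    [-0.0012,0,0.004,0],
    [0,0,0,0],
    [0,0,0,0]
  ]
}}

```text
clock: 37.75
tool_pos: [485.4, -334.2, 298.2]
tool_rot: [0.149, 0.989, 0.0, -0.001]
force: [1.0, 0.9, 3.5]
gripper_width: 48.1
finger_force: 41.1
```

>>> {"api": "servo_tool", "payload": {
  "rows": [
    [-0.0014,0,0.004,0],
    [-0.0016,0,0.004,0],
    [-0.0018,0,0.004,0],
    [-0.002,0,0.004,0],
    [0,0,0,0],
    [0,0,0,0]
  ]
}}

```text
clock: 38.25
tool_pos: [492.0, -336.2, 282.4]
tool_rot: [0.149, 0.989, 0.0, -0.001]
force: [0.5, -0.2, 3.8]
gripper_width: 48.5
finger_force: 39.3
```

```bash
python3 - <<'E'
from h import *
c,pc=snap('scene','sc28.png'); o=manip.observe(); print(o['force'],o['finger_force'])
blobs(c,pc,(0,150,80),(6,255,255),20,274,np.s_[190:252,380:440])
m=cv2.inRange(cv2.cvtColor(c,cv2.COLOR_RGB2HSV),(98,80,40),(124,255,255))
for v in range(264,310,2): print(v,''.join('B' if m[v,u] else ('o' if c[v,u].min()>110 else '.') for u in range(375,435)))
E
```

```text
[-0.0916424   0.25197852  3.01939177] 39.36838746070862
[420 218   9  16 122] [423.7 224.9] [ 563.  -355.1  274. ]
264 ....................................................oooooooo
266 .......................................oo.........oooooooooo
268 .................................................ooooooo....
270 ............................................BBBoooooooo.....
272 o...........................................BBBBBBoooo....oo
274 .................ooo........................oo.BBBBBBB.ooooo
276 ................oooo...........................BBBBBBBoooooo
278 ..................oo........oo..............BBBBBBBB..oooooo
280 ..................ooo......ooo...........BBBBBBBBB........oo
282 .................oooBBBB...oooo..........BBBBBBB............
284 ..................BBBBoo................BBBBBB..............
286 ...............BBBBooooo...............BBBBB................
288 .............BBBBooooooo.........BBBBBBBB...................
290 ..........BBBBBBooooooooo......BBBBBBB......................
292 ........BBBBBoooooooooooo......BBBBB.oo.....................
294 ......BBBBooooooooooooo.o.......BB.ooooo....................
296 ....BBBBooooooooooooooooo..........oooooooo.................
298 ...BBBBBBoooooooooooooooo..........ooooooo..................
300 .....BBBBBBBoooooooooo.oo...........ooooo...................
302 .......BBBBBBBBooooBBBBB....................................
304 ........ooooBBBBBBBBBBoooo..................................
306 .......oooooooBBBBBooooooooo................................
308 ..........oooooo..ooooooooooooo.............................
```

>>> {"api": "servo_tool", "payload": {
  "rows": [
    [0,0,0,0],
    [0,0,0,0],
    [0,0,0,0],
    [0,0,0,0],
    [0.01,0,0,0],
    [0.02,0,0,0],
    [0.03,0,0,0],
    [0.035,0,0,0],
    [0.03,0,0,0],
    [0.01,0,-0.02,0],
    [0,0,-0.03,0],
    [0,0,-0.03,0]
  ],
  "grip": 100
}}

```text
clock: 39.3
tool_pos: [361.4, -295.4, 361.9]
tool_rot: [0.15, 0.989, 0.001, -0.002]
force: [0.3, -1.3, 1.4]
gripper_width: 85.4
finger_force: 0.0
```

```bash
cat >> h.py <<'E'
def look(f,rows=range(210,330,3)):
    c,pc=snap('scene',f); blobs(c,pc,(0,150,80),(6,255,255),20,274,np.s_[190:252,380:440])
    m=cv2.inRange(cv2.cvtColor(c,cv2.COLOR_RGB2HSV),(98,80,40),(124,255,255))
    q=np.argwhere(m[260:335,375:450]); print('blue n',len(q),'mean',q.mean(0)[::-1]+[375,260],'bbox',q.min(0)[::-1]+[375,260],q.max(0)[::-1]+[375,260])
    for v in rows: print(v,''.join('B' if m[v,u] else ('o' if c[v,u].min()>110 else '.') for u in range(385,450)))
E
python3 - <<'E'
from h import *
print(manip.observe()['clock'],manip.observe()['tool_pos'])
look('sc29.png',range(262,335,3))
E
```

```text
39.3 [ 361.44860861 -295.4393136   361.86300436]
[419 218   9  16 116] [423.3 225.2] [ 560.9 -355.3  274. ]
blue n 474 mean [421.35864979 290.96202532] bbox [405 263] [449 317]
262 ........oooo.............................oo..ooooooooooo........o
265 .......ooooo....................oooBBBB....oooooooooooooooooooo.o
268 .......oooo.......................oooBBBBoooooo.....ooooooooooooo
271 .......oooo....................BBB..oooooBBBBBBBBoooooooooooooooo
274 .......oooo...................BBBBB...ooo..BBBBoooooooooooooooooo
277 .......oooo................ooBBBBB.oooooo.BBBBBoooooooooooooooooo
280 ......oooo.................BBB.ooBBBBBB..BBBBBB.ooooooooooooooooo
283 ......oooo.................BBoooooooo.BBBBBBBB..........ooooooooo
286 ......oooo................BBBooooooooooo.BBBB................oooo
289 ......oooo...............BBBooooooooooooBBBB.................oooo
292 .....ooooo..............BBBooooooooooooBBBBB................ooooo
295 .....oooo..............BBBooooooooooooBBBBB.................ooooo
298 .....oooo.............BBBBoooooooooooBBBBB..................ooooo
301 ...oooooooo..........BBBoooooooooooo.BBBB..................oooooB
304 ooo.......oooooo.....BBBoooooooooooBBBBB.................oooooooB
307 oooooooooooooooooooo.BBBBooooooooo.BBBBB.............oooBBooooooB
310 ..ooooooooooooooooooooooBBBBBoooooBBBBB.............oooooooooooBB
313 ......oooooooooooooooooooooo.BBBBBBBBB..............ooooooooooooo
316 ...........ooooooooooooooooooooo.BBBB...............ooooooooooooo
319 ..............oooooooooooooooooooooo.....................oooooooo
322 ..................oooooooooooooooooooooo.................ooooo...
325 .....................ooooooooooooooooooooooo............ooooo....
328 .........................ooooooooooooooooooooooo........ooooo....
331 .............................ooooooooooooooooooooooo....ooooo....
334 .................................ooooooooooooooooooooooooooo.....
```

The plate hangs in the hook and swings. Waiting for it to settle.

>>> {"api": "servo_tool", "payload": {
  "rows": [
    [0,0,0,0],
    [0,0,0,0],
    [0,0,0,0],
    [0,0,0,0],
    [0,0,0,0],
    [0,0,0,0],
    [0,0,0,0],
    [0,0,0,0],
    [0,0,0,0],
    [0,0,0,0],
    [0,0,0,0],
    [0,0,0,0]
  ]
}}

```text
clock: 40.35
tool_pos: [363.1, -296.5, 363.1]
tool_rot: [0.149, 0.989, -0.0, 0.0]
force: [0.0, -0.2, 0.0]
gripper_width: 85.2
finger_force: 0.0
```

>>> {"api": "servo_tool", "payload": {
  "rows": [
    [0,0,0,0],
    [0,0,0,0],
    [0,0,0,0],
    [0,0,0,0],
    [0,0,0,0],
    [0,0,0,0],
    [0,0,0,0],
    [0,0,0,0],
    [0,0,0,0],
    [0,0,0,0],
    [0,0,0,0],
    [0,0,0,0]
  ]
}}

```text
clock: 41.35
tool_pos: [363.1, -296.5, 363.1]
tool_rot: [0.149, 0.989, -0.0, 0.0]
force: [0.2, 0.2, -0.4]
gripper_width: 85.3
finger_force: 0.0
```

>>> {"api": "servo_tool", "payload": {
  "rows": [
    [0,0,0,0],
    [0,0,0,0],
    [0,0,0,0],
    [0,0,0,0],
    [0,0,0,0],
    [0,0,0,0],
    [0,0,0,0],
    [0,0,0,0],
    [0,0,0,0],
    [0,0,0,0],
    [0,0,0,0],
    [0,0,0,0]
  ]
}}

```text
clock: 42.35
tool_pos: [363.1, -296.5, 363.1]
tool_rot: [0.149, 0.989, -0.0, 0.0]
force: [-0.7, -0.8, 0.2]
gripper_width: 85.4
finger_force: 0.0
```

>>> {"api": "servo_tool", "payload": {
  "rows": [
    [0,0,0,0],
    [0,0,0,0],
    [0,0,0,0],
    [0,0,0,0],
    [0,0,0,0],
    [0,0,0,0],
    [0,0,0,0],
    [0,0,0,0],
    [0,0,0,0],
    [0,0,0,0],
    [0,0,0,0],
    [0,0,0,0]
  ]
}}

```text
clock: 43.35
tool_pos: [363.1, -296.5, 363.1]
tool_rot: [0.149, 0.989, -0.0, 0.0]
force: [0.0, -0.1, 0.3]
gripper_width: 85.7
finger_force: 0.0
```

>>> {"api": "servo_tool", "payload": {
  "rows": [
    [0,0,0,0],
    [0,0,0,0],
    [0,0,0,0],
    [0,0,0,0],
    [0,0,0,0],
    [0,0,0,0],
    [0,0,0,0],
    [0,0,0,0],
    [0,0,0,0],
    [0,0,0,0],
    [0,0,0,0],
    [0,0,0,0]
  ]
}}

```text
clock: 44.35
tool_pos: [363.1, -296.5, 363.1]
tool_rot: [0.149, 0.989, -0.0, -0.0]
force: [0.1, -0.7, 0.1]
gripper_width: 85.6
finger_force: 0.0
```

>>> {"api": "servo_tool", "payload": {
  "rows": [
    [0,0,0,0],
    [0,0,0,0],
    [0,0,0,0],
    [0,0,0,0],
    [0,0,0,0],
    [0,0,0,0],
    [0,0,0,0],
    [0,0,0,0],
    [0,0,0,0],
    [0,0,0,0],
    [0,0,0,0],
    [0,0,0,0]
  ]
}}

```text
clock: 45.35
tool_pos: [363.1, -296.5, 363.1]
tool_rot: [0.149, 0.989, 0.0, -0.0]
force: [0.2, 0.6, 0.8]
gripper_width: 85.5
finger_force: 0.0
```

>>> {"api": "servo_tool", "payload": {
  "rows": [
    [0,0,0,0],
    [0,0,0,0],
    [0,0,0,0],
    [0,0,0,0],
    [0,0,0,0],
    [0,0,0,0],
    [0,0,0,0],
    [0,0,0,0],
    [0,0,0,0],
    [0,0,0,0],
    [0,0,0,0],
    [0,0,0,0]
  ]
}}

```text
clock: 46.35
tool_pos: [363.1, -296.5, 363.1]
tool_rot: [0.149, 0.989, -0.0, 0.0]
force: [-0.3, -0.0, 0.0]
gripper_width: 85.3
finger_force: 0.0
```

>>> {"api": "servo_tool", "payload": {
  "rows": [
    [0,0,0,0],
    [0,0,0,0],
    [0,0,0,0],
    [0,0,0,0],
    [0,0,0,0],
    [0,0,0,0],
    [0,0,0,0],
    [0,0,0,0],
    [0,0,0,0],
    [0,0,0,0],
    [0,0,0,0],
    [0,0,0,0]
  ]
}}

```text
clock: 47.35
tool_pos: [363.1, -296.5, 363.1]
tool_rot: [0.149, 0.989, 0.0, 0.0]
force: [-0.4, 0.1, 1.3]
gripper_width: 85.1
finger_force: 0.0
```

>>> {"api": "servo_tool", "payload": {
  "rows": [
    [0,0,0,0],
    [0,0,0,0],
    [0,0,0,0],
    [0,0,0,0],
    [0,0,0,0],
    [0,0,0,0],
    [0,0,0,0],
    [0,0,0,0],
    [0,0,0,0],
    [0,0,0,0],
    [0,0,0,0],
    [0,0,0,0]
  ]
}}

```text
clock: 48.35
tool_pos: [363.1, -296.5, 363.1]
tool_rot: [0.149, 0.989, 0.0, 0.0]
force: [-0.7, -0.5, 0.1]
gripper_width: 86.0
finger_force: 0.0
```

>>> {"api": "servo_tool", "payload": {
  "rows": [
    [0,0,0,0],
    [0,0,0,0],
    [0,0,0,0],
    [0,0,0,0],
    [0,0,0,0],
    [0,0,0,0],
    [0,0,0,0],
    [0,0,0,0],
    [0,0,0,0],
    [0,0,0,0],
    [0,0,0,0],
    [0,0,0,0]
  ]
}}

```text
clock: 49.35
tool_pos: [363.1, -296.5, 363.1]
tool_rot: [0.149, 0.989, -0.0, 0.0]
force: [0.6, -0.3, 0.0]
gripper_width: 85.4
finger_force: 0.0
```

>>> {"api": "servo_tool", "payload": {
  "rows": [
    [0,0,0,0],
    [0,0,0,0],
    [0,0,0,0],
    [0,0,0,0],
    [0,0,0,0],
    [0,0,0,0],
    [0,0,0,0],
    [0,0,0,0],
    [0,0,0,0],
    [0,0,0,0],
    [0,0,0,0],
    [0,0,0,0]
  ]
}}

```text
clock: 50.35
tool_pos: [363.1, -296.5, 363.0]
tool_rot: [0.149, 0.989, -0.0, 0.0]
force: [0.1, 0.0, 1.2]
gripper_width: 85.5
finger_force: 0.0
```

>>> {"api": "servo_tool", "payload": {
  "rows": [
    [0,0,0,0],
    [0,0,0,0],
    [0,0,0,0],
    [0,0,0,0],
    [0,0,0,0],
    [0,0,0,0],
    [0,0,0,0],
    [0,0,0,0],
    [0,0,0,0],
    [0,0,0,0],
    [0,0,0,0],
    [0,0,0,0]
  ]
}}

```text
clock: 51.35
tool_pos: [363.1, -296.5, 363.0]
tool_rot: [0.149, 0.989, -0.0, -0.0]
force: [-0.3, 0.3, 0.3]
gripper_width: 85.3
finger_force: 0.0
```

```bash
python3 - <<'E'
from h import *
look('sc30.png',range(262,320,4))
for i in range(6): look('sc3%d.png'%(i+1),[])
s,ps=snap('side','s30.png')
rects(s,ps,(65,60,40),(85,255,255),27,'cover',200,np.s_[320:420,190:340])
print(proj(ps,[556,305.5,27]))
for n in ('scene','side'):
    a=cv2.imread('pics/%s0.png'%n).astype(int); b=cv2.imread('pics/%s.png'%('sc36' if n=='scene' else 's30')).astype(int)
    d=(np.abs(a-b).max(2)>60).astype(np.uint8); k,_,st,ce=cv2.connectedComponentsWithStats(d)
    print(n,[(st[i].tolist()) for i in range(1,k) if st[i,4]>25])
E
```

```text
[420 218   9  16 123] [424.1 224.9] [ 563.4 -355.7  274. ]
blue n 397 mean [422.64735516 292.64987406] bbox [411 268] [449 317]
262 ........oooo.............................oooooooooooooooo.......o
266 .......ooooo.................ooo........ooooooooooooooooooooooo.o
270 .......oooo...................ooooBBBooooooo.......oooooooooooooo
274 .......oooo.................BBBB.ooo.BBBBBBB.oooooooooooooooooooo
278 ......ooooo.................BBBBoo...o.BBBBBooooooooooooooooooooo
282 ......oooo.................BBB..BBBBBBBBBBBB.........oooooooooooo
286 ......oooo.................BB.oooooo.BBBBBB..................oooo
290 ......oooo.................BB.oooooooo.BBBB..................oooo
294 .....oooo................oo.B.oooooooo.BBBB.................ooooo
298 .....oooo................oo.B.ooooooooBBBBB.................ooooo
302 ...oooooooooo.............BB.oooo..oo.BBBBB................oooooB
306 ooooo....ooooooooo........BB.oooooooo.BBBB............ooooooooooB
310 ..oooooooooooooooooooooo.....BBBB.ooo.BBBB..........oooooooooooBB
314 ........ooooooooooooooooooooo....BBBBBBBBB..........oooooo
[... 1903 characters left out ...]
1, 7, 37], [618, 9, 22, 62, 819], [412, 50, 112, 145, 5291], [315, 52, 9, 24, 109], [539, 72, 78, 149, 7449], [306, 116, 22, 6, 86], [305, 123, 31, 6, 131], [427, 132, 15, 10, 69], [293, 134, 60, 74, 2171], [405, 141, 38, 60, 1415], [364, 156, 7, 13, 65], [365, 195, 9, 5, 27], [362, 201, 12, 28, 116], [456, 213, 50, 39, 1230], [382, 223, 40, 43, 520], [363, 226, 10, 9, 61], [595, 228, 27, 53, 822], [455, 256, 46, 46, 1403], [532, 292, 53, 15, 234], [477, 295, 43, 33, 858], [282, 305, 30, 24, 470], [330, 306, 46, 25, 684], [320, 314, 7, 7, 35], [226, 331, 37, 34, 670], [472, 336, 52, 43, 1037], [216, 344, 9, 10, 44], [251, 352, 17, 15, 57], [516, 365, 111, 47, 2680], [271, 372, 54, 40, 1089]]
```

Still swinging slightly; waiting longer.

>>> {"api": "servo_tool", "payload": {
  "rows": [
    [0,0,0,0],
    [0,0,0,0],
    [0,0,0,0],
    [0,0,0,0],
    [0,0,0,0],
    [0,0,0,0],
    [0,0,0,0],
    [0,0,0,0],
    [0,0,0,0],
    [0,0,0,0],
    [0,0,0,0],
    [0,0,0,0]
  ]
}}

```text
clock: 52.75
tool_pos: [363.1, -296.5, 363.0]
tool_rot: [0.149, 0.989, -0.0, -0.0]
force: [0.9, -0.4, 0.4]
gripper_width: 85.2
finger_force: 0.0
```

>>> {"api": "servo_tool", "payload": {
  "rows": [
    [0,0,0,0],
    [0,0,0,0],
    [0,0,0,0],
    [0,0,0,0],
    [0,0,0,0],
    [0,0,0,0],
    [0,0,0,0],
    [0,0,0,0],
    [0,0,0,0],
    [0,0,0,0],
    [0,0,0,0],
    [0,0,0,0]
  ]
}}

```text
clock: 53.75
tool_pos: [363.1, -296.5, 363.1]
tool_rot: [0.149, 0.989, -0.0, 0.0]
force: [0.1, -0.2, -1.5]
gripper_width: 85.3
finger_force: 0.0
```

>>> {"api": "servo_tool", "payload": {
  "rows": [
    [0,0,0,0],
    [0,0,0,0],
    [0,0,0,0],
    [0,0,0,0],
    [0,0,0,0],
    [0,0,0,0],
    [0,0,0,0],
    [0,0,0,0],
    [0,0,0,0],
    [0,0,0,0],
    [0,0,0,0],
    [0,0,0,0]
  ]
}}

```text
clock: 54.75
tool_pos: [363.1, -296.5, 363.0]
tool_rot: [0.149, 0.989, 0.0, -0.0]
force: [-0.4, -0.9, -0.9]
gripper_width: 85.4
finger_force: 0.0
```

>>> {"api": "servo_tool", "payload": {
  "rows": [
    [0,0,0,0],
    [0,0,0,0],
    [0,0,0,0],
    [0,0,0,0],
    [0,0,0,0],
    [0,0,0,0],
    [0,0,0,0],
    [0,0,0,0],
    [0,0,0,0],
    [0,0,0,0],
    [0,0,0,0],
    [0,0,0,0]
  ]
}}

```text
clock: 55.75
tool_pos: [363.1, -296.5, 363.1]
tool_rot: [0.149, 0.989, -0.0, 0.0]
force: [0.7, -0.2, 0.7]
gripper_width: 85.6
finger_force: 0.0
```

>>> {"api": "servo_tool", "payload": {
  "rows": [
    [0,0,0,0],
    [0,0,0,0],
    [0,0,0,0],
    [0,0,0,0],
    [0,0,0,0],
    [0,0,0,0],
    [0,0,0,0],
    [0,0,0,0],
    [0,0,0,0],
    [0,0,0,0],
    [0,0,0,0],
    [0,0,0,0]
  ]
}}

```text
clock: 56.75
tool_pos: [363.1, -296.5, 363.0]
tool_rot: [0.149, 0.989, 0.0, -0.0]
force: [0.3, -0.6, 0.1]
gripper_width: 85.5
finger_force: 0.0
```

>>> {"api": "servo_tool", "payload": {
  "rows": [
    [0,0,0,0],
    [0,0,0,0],
    [0,0,0,0],
    [0,0,0,0],
    [0,0,0,0],
    [0,0,0,0],
    [0,0,0,0],
    [0,0,0,0],
    [0,0,0,0],
    [0,0,0,0],
    [0,0,0,0],
    [0,0,0,0]
  ]
}}

```text
clock: 57.75
tool_pos: [363.1, -296.5, 363.1]
tool_rot: [0.149, 0.989, -0.0, -0.0]
force: [-0.8, -0.3, 0.4]
gripper_width: 85.3
finger_force: 0.0
```

>>> {"api": "servo_tool", "payload": {
  "rows": [
    [0,0,0,0],
    [0,0,0,0],
    [0,0,0,0],
    [0,0,0,0],
    [0,0,0,0],
    [0,0,0,0],
    [0,0,0,0],
    [0,0,0,0],
    [0,0,0,0],
    [0,0,0,0],
    [0,0,0,0],
    [0,0,0,0]
  ]
}}

```text
clock: 58.75
tool_pos: [363.1, -296.5, 363.0]
tool_rot: [0.149, 0.989, -0.0, -0.0]
force: [0.0, -0.4, -0.4]
gripper_width: 85.4
finger_force: 0.0
```

>>> {"api": "servo_tool", "payload": {
  "rows": [
    [0,0,0,0],
    [0,0,0,0],
    [0,0,0,0],
    [0,0,0,0],
    [0,0,0,0],
    [0,0,0,0],
    [0,0,0,0],
    [0,0,0,0],
    [0,0,0,0],
    [0,0,0,0],
    [0,0,0,0],
    [0,0,0,0]
  ]
}}

```text
clock: 59.75
tool_pos: [363.1, -296.5, 363.1]
tool_rot: [0.149, 0.989, 0.0, 0.0]
force: [0.6, -0.2, -0.4]
gripper_width: 85.1
finger_force: 0.0
```

>>> {"api": "servo_tool", "payload": {
  "rows": [
    [0,0,0,0],
    [0,0,0,0],
    [0,0,0,0],
    [0,0,0,0],
    [0,0,0,0],
    [0,0,0,0],
    [0,0,0,0],
    [0,0,0,0],
    [0,0,0,0],
    [0,0,0,0],
    [0,0,0,0],
    [0,0,0,0]
  ]
}}

```text
clock: 60.75
tool_pos: [363.1, -296.5, 363.0]
tool_rot: [0.149, 0.989, -0.0, -0.0]
force: [-0.6, -0.3, -0.2]
gripper_width: 85.2
finger_force: 0.0
```

>>> {"api": "servo_tool", "payload": {
  "rows": [
    [0,0,0,0],
    [0,0,0,0],
    [0,0,0,0],
    [0,0,0,0],
    [0,0,0,0],
    [0,0,0,0],
    [0,0,0,0],
    [0,0,0,0],
    [0,0,0,0],
    [0,0,0,0],
    [0,0,0,0],
    [0,0,0,0]
  ]
}}

```text
clock: 61.75
tool_pos: [363.1, -296.5, 363.0]
tool_rot: [0.149, 0.989, -0.0, 0.0]
force: [0.5, 0.1, -0.2]
gripper_width: 85.2
finger_force: 0.0
```

>>> {"api": "servo_tool", "payload": {
  "rows": [
    [0,0,0,0],
    [0,0,0,0],
    [0,0,0,0],
    [0,0,0,0],
    [0,0,0,0],
    [0,0,0,0],
    [0,0,0,0],
    [0,0,0,0],
    [0,0,0,0],
    [0,0,0,0],
    [0,0,0,0],
    [0,0,0,0]
  ]
}}

```text
clock: 62.75
tool_pos: [363.1, -296.5, 363.1]
tool_rot: [0.149, 0.989, -0.0, 0.0]
force: [0.0, 0.9, -0.2]
gripper_width: 85.2
finger_force: 0.0
```

>>> {"api": "servo_tool", "payload": {
  "rows": [
    [0,0,0,0],
    [0,0,0,0],
    [0,0,0,0],
    [0,0,0,0],
    [0,0,0,0],
    [0,0,0,0],
    [0,0,0,0],
    [0,0,0,0],
    [0,0,0,0],
    [0,0,0,0],
    [0,0,0,0],
    [0,0,0,0]
  ]
}}

```text
clock: 63.75
tool_pos: [363.1, -296.5, 363.0]
tool_rot: [0.149, 0.989, 0.0, -0.0]
force: [0.3, 0.4, -0.7]
gripper_width: 85.5
finger_force: 0.0
```

>>> {"api": "servo_tool", "payload": {
  "rows": [
    [0,0,0,0],
    [0,0,0,0],
    [0,0,0,0],
    [0,0,0,0],
    [0,0,0,0],
    [0,0,0,0],
    [0,0,0,0],
    [0,0,0,0],
    [0,0,0,0],
    [0,0,0,0],
    [0,0,0,0],
    [0,0,0,0]
  ]
}}

```text
clock: 64.75
tool_pos: [363.1, -296.5, 363.0]
tool_rot: [0.149, 0.989, -0.0, 0.0]
force: [0.6, 0.3, 0.2]
gripper_width: 85.5
finger_force: 0.0
```

>>> {"api": "servo_tool", "payload": {
  "rows": [
    [0,0,0,0],
    [0,0,0,0],
    [0,0,0,0],
    [0,0,0,0],
    [0,0,0,0],
    [0,0,0,0],
    [0,0,0,0],
    [0,0,0,0],
    [0,0,0,0],
    [0,0,0,0],
    [0,0,0,0],
    [0,0,0,0]
  ]
}}

```text
clock: 65.75
tool_pos: [363.1, -296.5, 363.1]
tool_rot: [0.149, 0.989, -0.0, 0.0]
force: [-0.2, -0.2, 0.3]
gripper_width: 85.6
finger_force: 0.0
```

>>> {"api": "servo_tool", "payload": {
  "rows": [
    [0,0,0,0],
    [0,0,0,0],
    [0,0,0,0],
    [0,0,0,0],
    [0,0,0,0],
    [0,0,0,0],
    [0,0,0,0],
    [0,0,0,0],
    [0,0,0,0],
    [0,0,0,0],
    [0,0,0,0],
    [0,0,0,0]
  ]
}}

```text
clock: 66.75
tool_pos: [363.1, -296.5, 363.1]
tool_rot: [0.149, 0.989, -0.0, 0.0]
force: [-0.5, 0.5, -0.1]
gripper_width: 85.7
finger_force: 0.0
```

```bash
python3 - <<'E'
from h import *
for i in range(16): look('sc5%d.png'%i,[])
s,ps=snap('side','s50.png')
print('orange');blobs(s,ps,(5,150,80),(18,255,255),40,45,np.s_[300:420,190:340])
print('green');blobs(s,ps,(60,50,40),(90,255,255),60,27,np.s_[320:385,200:290])
E
```

```text
[420 218  10  16 126] [424.3 224.7] [ 564.7 -355.4  274. ]
blue n 422 mean [420.82938389 293.19905213] bbox [409 269] [449 318]
[420 217  10  17 128] [424.4 224.8] [ 564.6 -355.6  274. ]
blue n 422 mean [420.88862559 293.41706161] bbox [409 269] [449 318]
[420 217  10  17 128] [424.3 224.8] [ 564.4 -355.6  274. ]
blue n 422 mean [420.89810427 293.27962085] bbox [409 269] [449 318]
[420 218  10  16 126] [424.3 224.8] [ 564.3 -355.6  274. ]
blue n 428 mean [420.8364486  293.27102804] bbox [409 269] [449 318]
[420 218  10  16 128] [424.3 224.8] [ 564.6 -355.6  274. ]
blue n 426 mean [420.85446009 293.342723  ] bbox [409 269] [449 318]
[420 217  10  17 126] [424.3 224.7] [ 564.8 -355.4  274. ]
blue n 424 mean [420.84433962 293.13679245] bbox [409 269] [449 318]
[420 218  10  16 126] [424.3 224.9] [ 564.1 -355.9  274. ]
blue n 421 mean [420.88361045 293.22327791] bbox [409 269] [449 318]
[420 217  10  17 127] [424.3 224.7] [ 564.6 -355.4  274. ]
blue n 426 mean [420.88262911 293.26760563] bbox [409 269] [449 318]
[420 218  10  16 125] [424.2 224.8] [ 564.4 -355.5  274. ]
blue n 419 mean [
[... 372 characters left out ...]
n 419 mean [420.88305489 293.27207637] bbox [409 269] [449 318]
[420 217  10  17 127] [424.3 224.8] [ 564.2 -355.7  274. ]
blue n 424 mean [420.82311321 293.20754717] bbox [409 269] [449 318]
[420 217  10  17 128] [424.3 224.8] [ 564.3 -355.7  274. ]
blue n 426 mean [420.87089202 293.33098592] bbox [409 269] [449 318]
[420 218  10  16 127] [424.2 224.9] [ 564.  -355.7  274. ]
blue n 421 mean [420.93111639 293.42042755] bbox [409 269] [449 318]
[420 217  10  17 128] [424.2 224.7] [ 564.7 -355.2  274. ]
blue n 421 mean [420.93824228 293.28266033] bbox [409 269] [449 318]
orange
[230 329  19  20 271] [239.3 338.7] [561.6 302.8  45. ]
green
[215 336  51  25 439] [240.2 349.3] [553.9 312.1  27. ]
```

The swing has stopped and the cover is in place on the stack. Handing in.

```bash
python3 -c "
from h import *
print(manip.finish_job())"
```

```text
the job is handed in; nothing more can be done
None
```

The job is done and handed in at about 68 s: both spacers present and the green cover are on the posts, the S-hook hangs on the rail, the witness plate hangs still from its lower curl, and the bystanders were left alone.

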